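# Rebuild the coffee grinder's burr stack and shut its flap

### The arm

A 6-joint arm with a two-finger parallel gripper is mounted at the origin on the work surface. World frame = base frame: x ahead of the robot, y to its left, z up, the work surface at z = 0. Lengths are in m, angles in rad, forces in N, time in s.
With the tool pointing down it reaches from about 0.425 to 0.925 m from the base axis. Payload 12.5 kg.
Tool frame: the origin (TCP) lies at the centre of the arm's flange, where the gripper is bolted on; the fingertips stand r.tips_ahead ahead of it and the grasp point (between the pads) lies 155 mm ahead of it (r.tips_ahead is the distance from the TCP to the fingertips, in m); x points along the fingers, y is the direction in which the jaws open and shut, and the axes are right-handed (so a half turn about x gives the same grasp; the last joint's range is limited). The gripper opens to 85 mm and grips with 20 to 120 N. Pads are 22 mm wide; open, the fingers measure 114 mm over their backs; the gripper's body (76 mm by 85 mm) begins 54 mm behind the grasp point. The pads swing forward as they close: fully open they stand 13 mm farther back than shut.
Start: joints at [-1.23, 0.491, 1.559, -0, 1.092, -0.106], TCP at [0.27, -0.564, 0.405] pointing down, gripper open.
Joint ranges: [-3.1, 3.1], [-0.84, 2.19], [0.05, 2.79], [-1.13, 4.28], [0.06, 2.93], [-2.69, 2.69]. Speed limits (rad/s): [2.22, 2.22, 2.79, 3.14, 3.14, 3.14].

### API

Orientations are given as a unit quaternion [w, x, y, z].
In Python, from bench import r gives the robot as it stands.
- The arm moves only by the tool play_rows, never from a script. Its argument "targets" is a list of rows, each a list of 3 entries, a list of its own where there are three numbers: the shift along the tool's x, y, z normalised to -1 to 1, where 1 is 50 cm, then the turn about the tool's x normalised to -1 to 1, where 1 is 60 degrees, then the closure, from 0 (fully open) to 1 (shut). A call has 1 to 8 rows; each row is the pose to reach, as a shift and turn from the pose commanded when the call began, along the tool's axes at that moment; what a row does not reach only later rows make up. A row lasts 1/10 s, in which the tool goes at most 50 mm and 8.59 degrees, less where a joint would pass 70% of its speed; a pose out of reach is approached as far as the arm can. A call with a number of a shift or a turn outside -1 to 1 is refused whole. A call with a gripper value outside its range is refused whole. The fingers move at their own pace and stop on an object; the grip force is fixed at half the most. Time passes only in rows, so rows that repeat a pose let the fingers close. It gives the time, the measured TCP pose, the force and the opening at its end, in the units of the state.
- r.state(): the state, without advancing time (a new reading comes with each control period).
- r.read_camera(name): name is "side" or "top" or "wrist"; returns the picture (480x640x3 uint8, red, green, blue); there is no depth.
- r.camera_params(name): a dict with "K" (3x3 intrinsics, pixels), "rvec" (rotation vector, rad) and "tvec" (3), from world to camera coordinates, as OpenCV has them. Camera axes: x right, y down, z forward; pixel columns grow to the right and rows downward; lengths in m; the calibration is good to about 2 mm. The wrist camera is an equidistant fisheye: a pixel r from the principal point sees the ray r / f radians off the axis. A picture is of the moment at which its call begins: read the wrist's pose just before it. camera_params takes no time and is no camera call; for the wrist camera it gives the pose at the moment of the call.
- r.close_job(): hands the job in, once; it reports no verdict.
The state is a dict: "time": time; "joints": joint angles; "joint_velocities": joint speeds; "tau": joint torques, N m; "position": TCP position; "ee_rot": TCP orientation; "ft_force": force on the tool from outside, world axes, zero at the start; "torque": the same for the moment, N m; "opening": finger opening in m.
Only numpy, scipy, OpenCV 4.12 (cv2) and the standard library are available. Lean on these libraries where they do the work, as an engineer would, in place of code of your own. Each camera call takes 0.05 s, during which the arm holds its last target.

### The job

Put the coffee grinder back together: thread the dark steel burr ring, then the brass spacer, then the orange collar down the upright spindle, lowering each one until it lies flat on what is below rather than letting it drop. Only when all three are on, press the stack down until the stiff lavender seat under it is fully home, and then push the front flap up shut. Leave the two mugs, the carton and the clear hopper where they stand.

Things in the scene. Friction and masses are not known exactly. Their poses are not given: they have to be found in the camera images.
- grinder: Fixed black coffee grinder base, 180 (x) x 150 (y) x 120 mm high. Origin: on the spindle axis, at the counter. Its front (flap) is at its own x = -95 mm, facing roughly to the robot; back at +85 mm. Flat deck 120 mm up. A steel spindle, diameter 14 mm, stands on the deck at the origin; its tip is 172 mm above the counter and tapers to 6 mm over the last 6 mm.
- seat (a joint): Lavender round seat (flange) of diameter 60 mm around the foot of the spindle; slides straight down. 0 = raised (start), 0.010 m = fully home. It is stiff: needs about 16 N to move, has no spring and stays where it is pushed; the rings' own weight does not move it.
- seat_top (a point): Centre of the seat's upper face, on the spindle axis; 136 mm above the counter while raised, 126 mm when home. z up.
- flap (a joint): Steel flap at the grinder's front, hinged along its bottom edge; 0 = shut (upright), grows (rad) as it tips down towards the robot, stop at 1.1; starts 0.6 to 1.0 open. A stiff hinge (about 0.12 N m): it stays where it is left, and is moved by pushing its free edge with 1 to 3 N. There is no latch.
- flap_edge (a point): Middle of the flap's free upper edge, on its outer face. The flap is 110 mm wide, 8 mm thick and reaches 90 mm from the hinge.
- flap_hinge (a point): Middle of the flap's hinge line, 24 mm above the counter, at x = -97 mm in the grinder's frame; the hinge runs along the grinder's y. From here, when shut, flap_edge is 8 mm out (grinder -x) and 90 mm up.
- burr: Dark steel burr ring, outer diameter 58 mm, hole 18 mm, 14 mm high, about 140 g, loose, lying flat on the cork mat. Origin: centre of its underside; z up.
- spacer: Brass spacer ring, outer diameter 42 mm, hole 18 mm, 12 mm high, about 70 g, loose, lying flat on the cork mat. Origin: centre of its underside; z up.
- collar: Orange plastic collar, outer diameter 52 mm, hole 18 mm, 24 mm high, about 60 g, loose, lying flat on the cork mat. Origin: centre of its underside; z up. With all three rings on, its top is 50 mm above seat_top; with the seat home the spindle tip ends 4 mm below the collar's top.
- mat: Fixed cork mat, 270 (its x) x 100 (its y) x 3 mm high, on which the three rings lie in a row along its x, about 90 mm apart, in any order. Origin: centre of its underside.
- mug_a: Black mug, lavender inside, diameter 84, 95 mm high, handle to its +y (reaches 71 mm from the axis). Origin: centre of the underside. Leave alone.
- mug_b: A second, identical mug. Leave alone.
- carton: Pink creamer carton, 70 x 70 x 160 mm high. Origin: centre of the underside. Leave alone.
- hopper: The grinder's clear bean hopper with black lid, diameter 127, 97 mm high, standing on the counter. Origin: centre of the underside. Leave alone.
Mind the look-alikes: they are no part of the job. There is more than one size of the burr; the one meant has the size given above.

How it is judged:
By the outcome, as a careful person would: the job done as asked, in the order asked, and still so for the second after the job is handed in, with the robot touching nothing.
It also fails if it takes over 72 s, if anything falls off the work surface, if the arm or the gripper's body presses on something with over 40 N, if the wrist force passes 120 N, or if a joint passes its speed limit or range.

## Working session

There is one attempt and no reset: what is moved stays moved. The work goes in short steps, Python scripts to look and compute and a tool call to move; the robot and the scene stay as the last step left them, time stands still between calls to the robot, and variables do not carry over. Pictures are saved under pics/ and viewed, and the job is handed in when it is done.

Besides the shell and the picture viewer there is one more tool, called as a command line: name --argument value ..., lists and objects as JSON in quotes. play_rows: Moves the arm, as the interface text tells. Scaled input: -1 to 1 covers 50 cm each way for a shift and 60 degrees each way for a turn. Its arguments: {"type":"object","properties":{"targets":{"type":"array","items":{"type":"array"}}},"required":["targets"]}

```bash
ls; mkdir -p pics
python3 - <<'E'
from bench import r
import cv2
s=r.state()
print({k:(v if not hasattr(v,'round') else v) for k,v in s.items()}, r.tips_ahead)
for n in ["side","top","wrist"]:
    p=r.camera_params(n); print(n,p)
    cv2.imwrite(f"pics/{n}0.png",r.read_camera(n)[:,:,::-1])
E
```

```text
pics
{'time': 0.0, 'joints': array([-1.22959480e+00,  4.91571931e-01,  1.55946024e+00,  1.30438539e-05,
        1.09166253e+00, -1.05614377e-01]), 'joint_velocities': array([ 0.00060447,  0.00042968, -0.00215161,  0.00064702,  0.00129422,
       -0.00021489]), 'tau': array([ 3.21308013e-03, -6.18434930e+01, -2.61593628e+01, -1.29381212e-05,
        4.05748593e-03,  3.34865729e-05]), 'position': array([ 0.27006306, -0.56360678,  0.40411622]), 'ee_rot': array([-0.15627293, -0.68949245, -0.15704777,  0.68957591]), 'ft_force': array([-0.24083474,  0.81282967, -0.15295094]), 'torque': array([-1.45044057e-02, -6.32625955e-05, -3.47719210e-02]), 'opening': 0.08544018230552841} 0.1734
side {'K': array([[602.20073713,   0.        , 323.5994509 ],
       [  0.        , 602.20073713, 226.51941617],
       [  0.        ,   0.        ,   1.        ]]), 'rvec': array([ 0.62074617, -2.4956069 ,  1.34979353]), 'tvec': array([0.50118988, 0.25013437, 0.89726005])}
top {'K': array([[486.69029846,   0.        , 321.20403804],
       [  0.        , 486.69029846, 234.93426357],
       [  0.        ,   0.        ,   1.        ]]), 'rvec': array([ 2.18977147, -2.14543517,  0.11337816]), 'tvec': array([-0.07955751,  0.56810028,  0.99497515])}
wrist {'K': array([[371.64829954,   0.        , 324.0559312 ],
       [  0.        , 371.64829954, 232.17411107],
       [  0.        ,   0.        ,   1.        ]]), 'rvec': array([-2.46463821,  1.55191362,  0.20738651]), 'tvec': array([-0.62417682, -0.03302056,  0.37862064])}
```

View pics/top0.png

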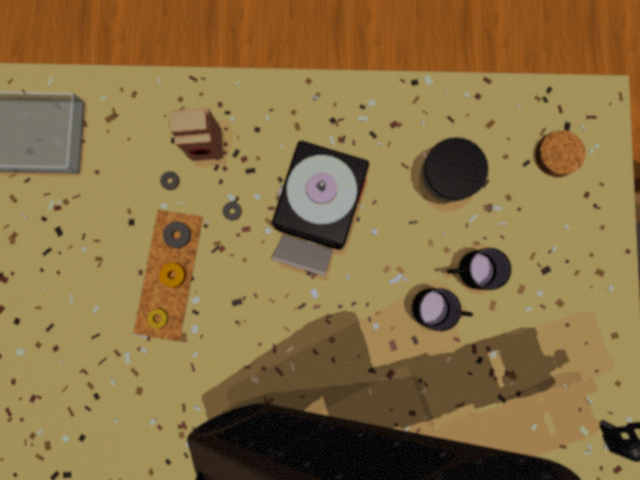

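View pics/side0.png

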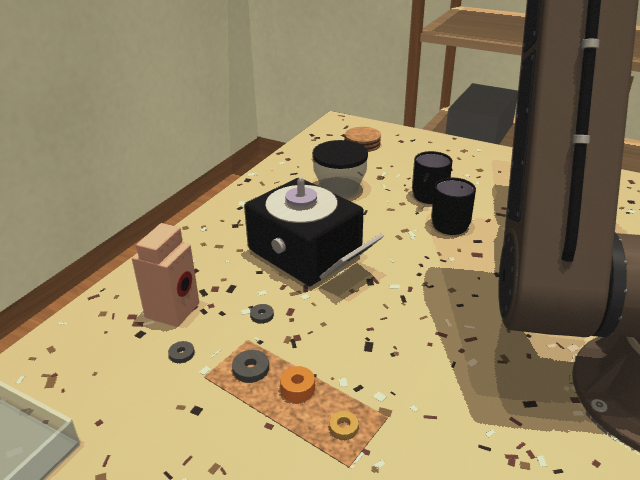

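View pics/wrist0.png

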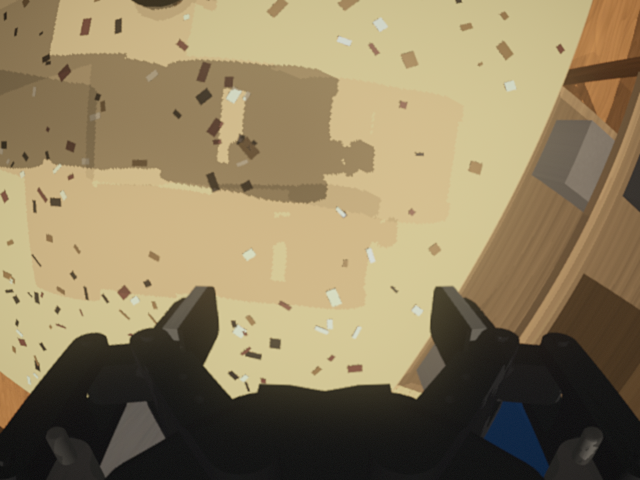

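```bash
cat > h.py <<'E'
import numpy as np, cv2
from scipy.spatial.transform import Rotation as R
from bench import r
def cam(n):
    p=r.camera_params(n); return p["K"],cv2.Rodrigues(p["rvec"])[0],np.array(p["tvec"])
def px2w(n,uv,z,c=None):
    K,Rm,t=c or cam(n)
    x=(uv[0]-K[0,2])/K[0,0]; y=(uv[1]-K[1,2])/K[1,1]
    if n=="wrist":
        th=np.hypot(x,y); d=np.array([np.sin(th)*x/max(th,1e-9),np.sin(th)*y/max(th,1e-9),np.cos(th)])
    else: d=np.array([x,y,1.])
    C=-Rm.T@t; d=Rm.T@d
    return C+d*(z-C[2])/d[2]
def w2px(n,P,c=None):
    K,Rm,t=c or cam(n); p=Rm@np.array(P)+t
    if n=="wrist":
        rr=np.hypot(p[0],p[1]); th=np.arctan2(rr,p[2]); q=np.array([p[0],p[1]])/max(rr,1e-9)*th
    else: q=p[:2]/p[2]
    return np.array([q[0]*K[0,0]+K[0,2],q[1]*K[1,1]+K[1,2]])
def pose():
    s=r.state(); q=s["ee_rot"]; return np.array(s["position"]),R.from_quat([q[1],q[2],q[3],q[0]]),s
def go(P,jaw=None):
    """print shift (norm) to reach TCP P, and turn to align jaw axis (tool y) with world angle jaw (mod pi)"""
    p,Rt,s=pose(); d=Rt.inv().apply(np.array(P)-p)/0.5
    y=Rt.as_matrix()[:,1]; a=np.arctan2(y[1],y[0])
    print("pos",p.round(4),"jawdeg",np.degrees(a).round(2),"xaxis",Rt.as_matrix()[:,0].round(3),"t",round(s["time"],2),"F",np.round(s["ft_force"],1),"open",round(s["opening"],4),"j6",s["joints"][5].round(2))
    print("shift",d.round(4))
    if jaw is not None:
        D=(jaw-a+np.pi/2)%np.pi-np.pi/2  # world +z turn
        print("turn norm (tool down => -)",round(-np.degrees(D)/60,4), "alt",round(-(np.degrees(D)-180*np.sign(D))/60,3))
def save(n,name,box=None,k=1):
    im=r.read_camera(n)[:,:,::-1]
    if box: im=im[box[1]:box[3],box[0]:box[2]]
    im=cv2.resize(im,None,fx=k,fy=k,interpolation=cv2.INTER_CUBIC); cv2.imwrite("pics/"+name,im)
E
python3 - <<'E'
import cv2
t=cv2.imread("pics/top0.png"); s=cv2.imread("pics/side0.png")
cv2.imwrite("pics/tc1.png",cv2.resize(t[160:350,110:260],None,fx=4,fy=3.99/1.33*1.0,interpolation=cv2.INTER_CUBIC) if 0 else cv2.resize(t[165:345,125:255],None,fx=3.3,fy=3.3,interpolation=cv2.INTER_CUBIC))
cv2.imwrite("pics/tc2.png",cv2.resize(t[135:285,260:380],None,fx=4,fy=4,interpolation=cv2.INTER_CUBIC))
cv2.imwrite("pics/sc1.png",cv2.resize(s[290:470,160:400],None,fx=3.3,fy=3.3,interpolation=cv2.INTER_CUBIC))
cv2.imwrite("pics/sc2.png",cv2.resize(s[170:310,230:400],None,fx=4,fy=4,interpolation=cv2.INTER_CUBIC))
E
```

```text
(no output)
```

View pics/tc1.png

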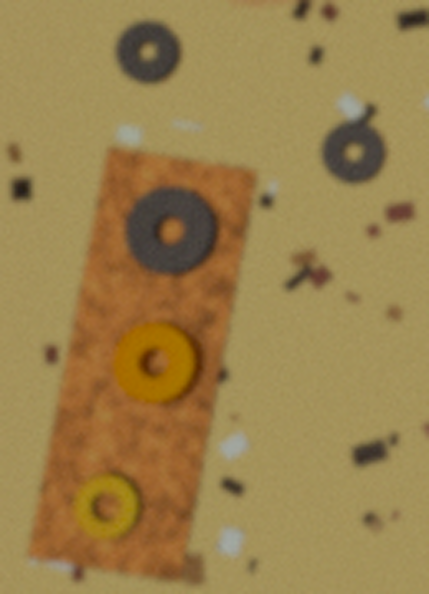

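View pics/tc2.png

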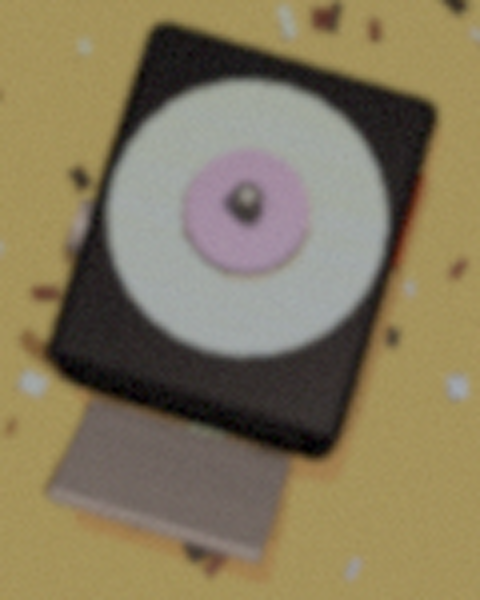

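View pics/sc1.png

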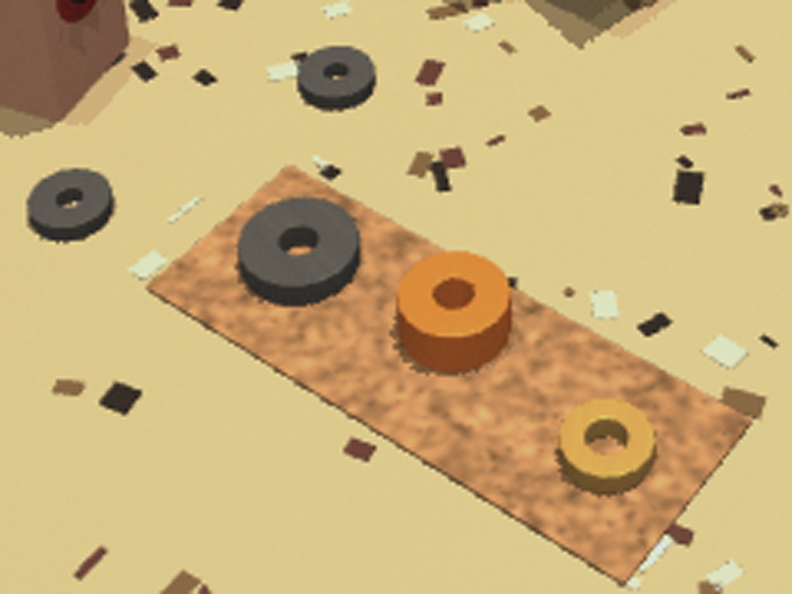

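View pics/sc2.png

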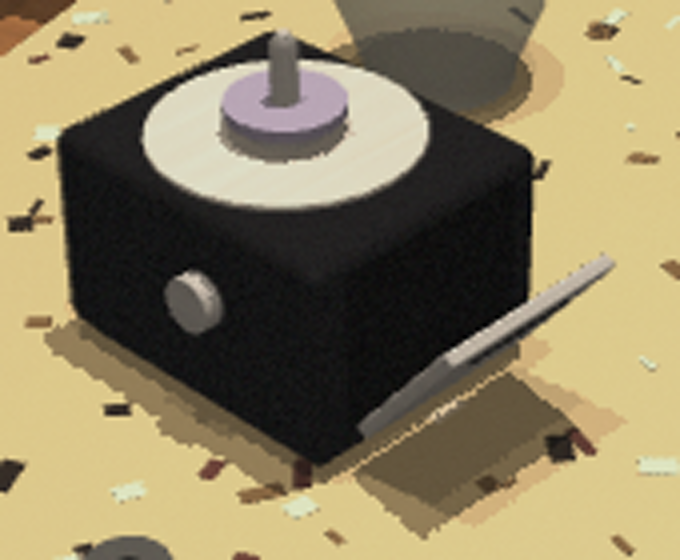

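Run:
```python
from h import *
for n,z,t,s in [("burr",.017,(177,234.7),(250.9,362.7)),("collar",.027,(172.3,274.4),(297.7,378.8)),("spacer",.015,(157.7,318),(343.9,422.4)),("tip",.172,(321.3,184),(301,179)),("seat",.136,(321.5,187.5),(301.3,195.8)),("fakeA",.012,(170,181),(181,350)),("flapL",.03,(284,236),(321,278)),("flapE1",.087,(273,258),(382,236)),("flapE2",.087,(324,274),(382,236))]:
    print(n,px2w("top",t,z).round(4),px2w("side",s,z).round(4))
for q in [(110,150),(256,172),(30,556),(186,580)]:
    print("mat",px2w("top",(q[0]/3.3+125,q[1]/3.3+165),.003).round(4))
for q in [(165,25),(435,108),(335,455),(55,355)]:
    print("deck",px2w("top",(q[0]/4+260,q[1]/4+135),.12).round(4))
for q in [(50,488),(262,552)]:
  for z in(.075,.085,.095):
    print("edge",px2w("top",(q[0]/4+260,q[1]/4+135),z).round(4))
```

```text
burr [0.5651 0.2394 0.017 ] [0.5655 0.244  0.017 ]
collar [0.4805 0.2419 0.027 ] [0.4798 0.2465 0.027 ]
spacer [0.389  0.2714 0.015 ] [0.3883 0.2765 0.015 ]
tip [ 0.6485 -0.0663  0.172 ] [ 0.647  -0.0613  0.172 ]
seat [ 0.6493 -0.0667  0.136 ] [ 0.6476 -0.0617  0.136 ]
fakeA [0.6822 0.262  0.012 ] [0.6831 0.2693 0.012 ]
flapL [0.5657 0.0103 0.03  ] [0.5621 0.0212 0.03  ]
flapE1 [0.5158 0.0264 0.087 ] [ 0.4873 -0.0758  0.087 ]
flapE2 [ 0.4863 -0.0751  0.087 ] [ 0.4873 -0.0758  0.087 ]
mat [0.6186 0.2868 0.003 ]
mat [0.606  0.1901 0.003 ]
mat [0.3548 0.3235 0.003 ]
mat [0.3417 0.2228 0.003 ]
deck [ 0.7438 -0.0252  0.12  ]
deck [ 0.705  -0.1578  0.12  ]
deck [ 0.5345 -0.1117  0.12  ]
deck [0.5799 0.0237 0.12  ]
edge [0.5184 0.0286 0.075 ]
edge [0.5179 0.0276 0.085 ]
edge [0.5173 0.0266 0.095 ]
edge [ 0.4887 -0.0781  0.075 ]
edge [ 0.4884 -0.078   0.085 ]
edge [ 0.4881 -0.0779  0.095 ]
```

Run:
```python
from h import *
go([.565,.242,.36],np.radians(82.5))
p,Rt,s=pose();print(Rt.as_matrix().round(3))
```

```text
pos [ 0.2701 -0.5636  0.4043] jawdeg -64.4 xaxis [-0.     0.001 -1.   ] t 0.15 F [ 0.2  0.8 -0. ] open 0.0858 j6 -0.11
shift [ 0.0895 -1.1981 -1.2282]
turn norm (tool down => -) 0.5517 alt -2.448
[[-0.     0.432 -0.902]
 [ 0.001 -0.902 -0.432]
 [-1.    -0.001 -0.   ]]
```

play_rows --targets '[[[0,-0.6,-0.6],0.28,0],[[0,-0.6,-0.6],0.28,0],[[0,-0.6,-0.6],0.28,0],[[0,-0.6,-0.6],0.28,0],[[0,-0.6,-0.6],0.28,0],[[0,-0.6,-0.6],0.28,0],[[0,-0.6,-0.6],0.28,0],[[0,-0.6,-0.6],0.28,0]]'

```text
time: 0.95
position: [0.4031, -0.1844, 0.4048]
ee_rot: [0.054, 0.705, 0.054, -0.705]
ft_force: [1.2, -1.0, 0.1]
opening: 0.0855
```

Run:
```python
from h import *
go([.565,.242,.36],np.radians(82.5))
```

```text
pos [ 0.4031 -0.1844  0.4048] jawdeg -81.22 xaxis [ 0. -0. -1.] t 0.95 F [ 1.2 -1.   0.1] open 0.0855 j6 0.84
shift [ 0.0894 -0.7935 -0.4501]
turn norm (tool down => -) 0.2713 alt -2.729
```

play_rows --targets '[[[0.02,-0.8,-0.45],0.27,0],[[0.04,-0.8,-0.45],0.27,0],[[0.06,-0.8,-0.45],0.27,0],[[0.09,-0.8,-0.45],0.27,0],[[0.09,-0.8,-0.45],0.27,0],[[0.09,-0.8,-0.45],0.27,0],[[0.09,-0.8,-0.45],0.27,0],[[0.09,-0.8,-0.45],0.27,0]]'

```text
time: 1.75
position: [0.5374, 0.1732, 0.3685]
ee_rot: [0.045, -0.706, 0.046, 0.706]
ft_force: [1.1, -1.2, 0.4]
opening: 0.0853
```

Run:
```python
from h import *
go([.565,.242,.30],np.radians(82.5))
```

```text
pos [0.5374 0.1732 0.3685] jawdeg -97.38 xaxis [-0. -0. -1.] t 1.75 F [ 1.1 -1.2  0.4] open 0.0853 j6 1.89
shift [ 0.1369 -0.1435 -0.037 ]
turn norm (tool down => -) 0.0019 alt -2.998
```

play_rows --targets '[[[0.137,-0.143,-0.037],0,0],[[0.137,-0.143,-0.037],0,0],[[0.137,-0.143,-0.037],0,0],[[0.137,-0.143,-0.037],0,0]]'

```text
time: 2.15
position: [0.5646, 0.2401, 0.2991]
ee_rot: [0.045, -0.705, 0.045, 0.706]
ft_force: [-0.2, -0.6, 1.0]
opening: 0.0854
```

Run:
```python
from h import *
go([.565,.242,.30],np.radians(82.5))
c=cam("wrist")
save("wrist","w1.png")
p=pose()[0]; print(w2px("wrist",[.565,.242,.017],c),w2px("wrist",[p[0],p[1],p[2]-.155],c),w2px("wrist",[p[0],p[1],0.017],c))
print(-c[1].T@c[2]-p)
```

```text
pos [0.5646 0.2401 0.2991] jawdeg -97.32 xaxis [-0.002 -0.001 -1.   ] t 2.15 F [-0.2 -0.6  1. ] open 0.0854 j6 1.99
shift [-0.0017 -0.0039 -0.0004]
turn norm (tool down => -) 0.003 alt -2.997
[321.74324589 229.02555407] [327.02999442 317.21059789] [325.58486551 229.12983422]
[ 0.06575524 -0.00730294 -0.03236843]
```

View pics/w1.png

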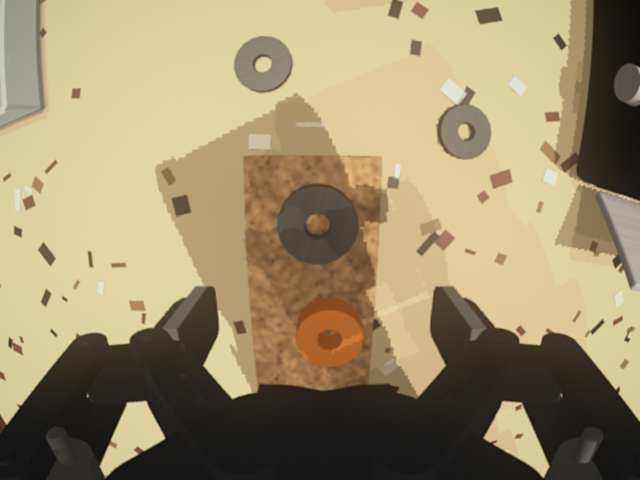

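```bash
python3 - <<'E'
from h import *
print("burr",px2w("wrist",(317.5,223.3),.017),"hole",px2w("wrist",(318,223),.017))
print("edges",[px2w("wrist",q,.017).round(4) for q in [(277,223),(357.5,223),(317.5,183.5),(317.5,264)]])
print("collar",px2w("wrist",(330,340),.027), "tcp",pose()[0])
E
python3 -c "
import cv2;im=cv2.imread('pics/w1.png')[160:380,230:410];cv2.imwrite('pics/w1c.png',cv2.resize(im,None,fx=2.7,fy=2.7,interpolation=cv2.INTER_CUBIC))"
```

```text
burr [0.56972701 0.2438767  0.017     ] hole [0.56989601 0.24350139 0.017     ]
edges [array([0.5736, 0.2721, 0.017 ]), array([0.5664, 0.2161, 0.017 ]), array([0.5975, 0.2402, 0.017 ]), array([0.5398, 0.2479, 0.017 ])]
collar [0.48109552 0.24620594 0.027     ] tcp [0.56458296 0.23934847 0.30037727]
```

View pics/w1c.png

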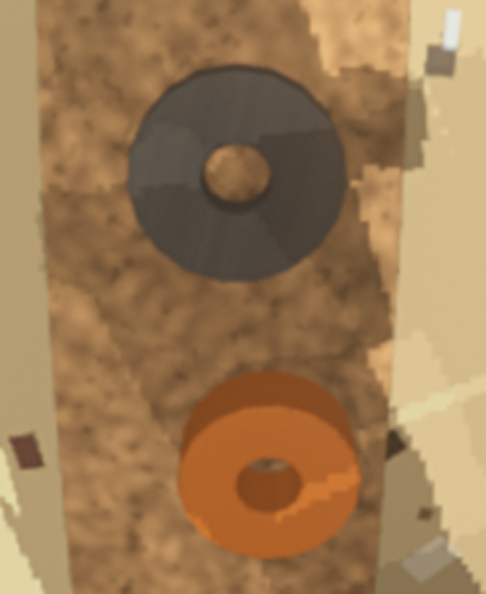

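Run:
```python
from h import *
go([.568,.2435,.20],np.radians(82.5))
```

```text
pos [0.5646 0.2393 0.3004] jawdeg -97.38 xaxis [-0. -0. -1.] t 2.2 F [ 0.3 -0.5  0.1] open 0.0853 j6 1.99
shift [ 0.2007 -0.0092 -0.0058]
turn norm (tool down => -) 0.002 alt -2.998
```

play_rows --targets '[[[0.09,-0.009,-0.006],0,0.15],[[0.15,-0.009,-0.006],0,0.15],[[0.18,-0.009,-0.006],0,0.15],[[0.2,-0.009,-0.006],0,0.15],[[0.2,-0.009,-0.006],0,0.15],[[0.2,-0.009,-0.006],0,0.15]]'

```text
time: 2.8
position: [0.5686, 0.2434, 0.2017]
ee_rot: [-0.046, 0.706, -0.046, -0.705]
ft_force: [0.0, 0.1, -0.3]
opening: 0.0725
```

Run:
```python
from h import *
go([.568,.2435,.185],np.radians(82.5))
save("side","s2.png",(200,250,460,450),3)
save("wrist","w2.png")
print(r.tips_ahead)
```

```text
pos [0.5686 0.2434 0.2017] jawdeg -97.42 xaxis [ 0.002  0.    -1.   ] t 2.8 F [ 0.   0.1 -0.3] open 0.0725 j6 2.0
shift [0.0334 0.0001 0.0013]
turn norm (tool down => -) 0.0014 alt -2.999
0.1734
```

View pics/s2.png

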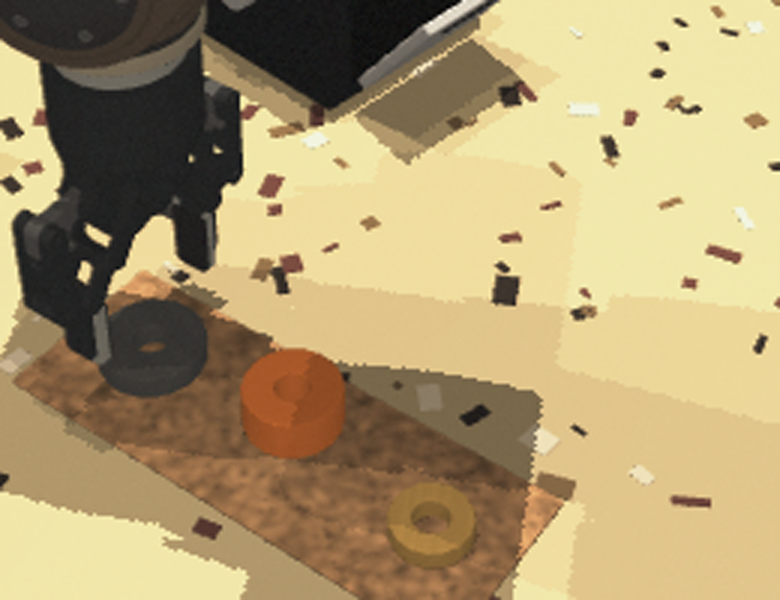

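View pics/w2.png

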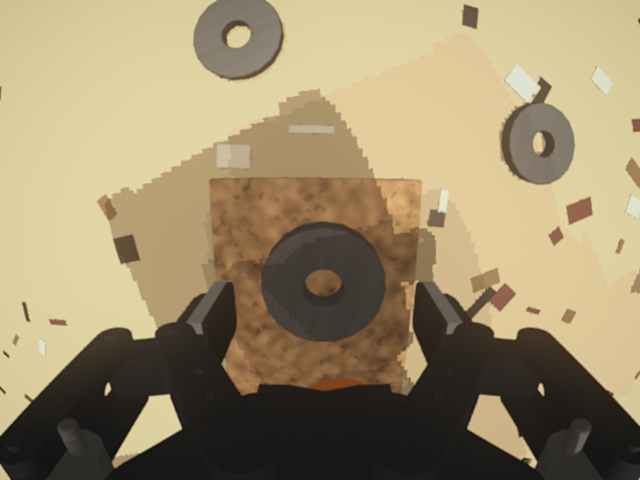

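play_rows --targets '[[[0.02,0,0],0,0.25],[[0.03,0,0],0,0.25],[[0.034,0,0],0,0.25],[[0.034,0,0],0,0.25]]'

```text
time: 3.3
position: [0.5682, 0.2436, 0.1828]
ee_rot: [0.045, -0.705, 0.046, 0.706]
ft_force: [0.0, 0.3, -0.2]
opening: 0.064
```

play_rows --targets '[[[0.004,0,0],0,0.25],[[0.006,0,0],0,0.25]]'

```text
time: 3.5
position: [0.5683, 0.2436, 0.1802]
ee_rot: [-0.046, 0.706, -0.046, -0.706]
ft_force: [0.3, 0.5, -1.1]
opening: 0.064
```

play_rows --targets '[[[0.003,0,0],0,0.25],[[0.004,0,0],0,0.25]]'

```text
time: 3.7
position: [0.5682, 0.2436, 0.1782]
ee_rot: [0.046, -0.706, 0.046, 0.706]
ft_force: [-0.2, 0.3, -0.4]
opening: 0.0639
```

play_rows --targets '[[[0.003,0,0],0,0.25],[[0.004,0,0],0,0.25]]'

```text
time: 3.9
position: [0.5682, 0.2436, 0.1762]
ee_rot: [0.046, -0.706, 0.046, 0.706]
ft_force: [0.4, 0.3, -0.1]
opening: 0.0643
```

play_rows --targets '[[[0.002,0,0],0,0.25],[[0.004,0,0],0,0.25]]'

```text
time: 4.1
position: [0.5682, 0.2436, 0.1743]
ee_rot: [-0.046, 0.706, -0.046, -0.706]
ft_force: [-0.3, -0.2, 0.2]
opening: 0.0637
```

play_rows --targets '[[[0.002,0,0],0,0.25],[[0.004,0,0],0,0.25]]'

```text
time: 4.3
position: [0.5682, 0.2436, 0.1722]
ee_rot: [-0.046, 0.706, -0.046, -0.706]
ft_force: [-0.2, 0.4, -0.3]
opening: 0.0641
```

Run:
```python
from h import *
save("side","s3.png",(190,300,350,420),5)
```

```text
(no output)
```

View pics/s3.png

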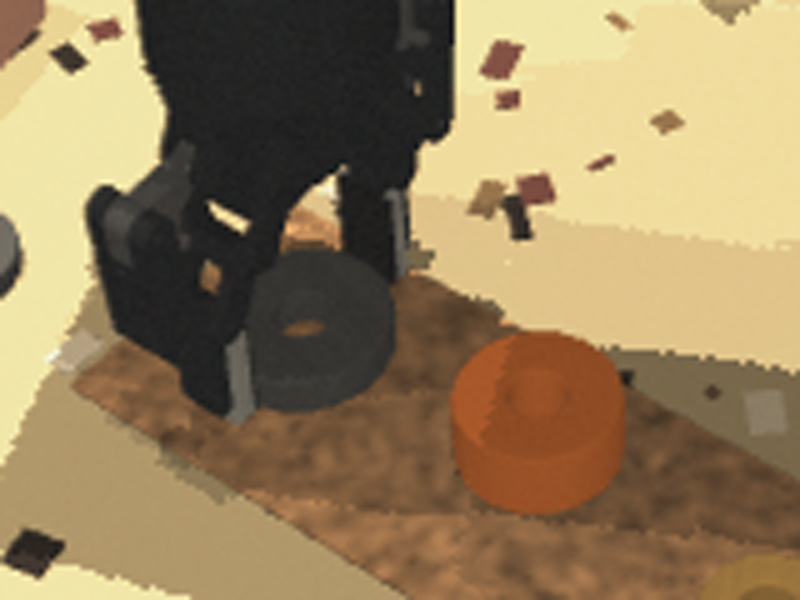

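Run:
```python
from h import *
for z in (.000,.003,.006,.01): print(z,w2px("side",[.5615,.2765+.003,z]), w2px("side",[.5615,.2765,z]))
```

```text
0.0 [240.79677639 386.77873428] [241.92543487 385.43834875]
0.003 [240.63620381 385.40853259] [241.76727078 384.06905928]
0.006 [240.47505392 384.03340461] [241.60853942 382.6948587 ]
0.01 [240.25928397 382.19219145] [241.3960099  380.85490599]
```

play_rows --targets '[[[0.001,0,0],0,0.25],[[0.002,0,0],0,0.25]]'

```text
time: 4.55
position: [0.5682, 0.2436, 0.1713]
ee_rot: [-0.046, 0.706, -0.046, -0.706]
ft_force: [-0.9, 0.6, -0.6]
opening: 0.0641
```

play_rows --targets '[[[0.001,0,0],0,0.25],[[0.002,0,0],0,0.25]]'

```text
time: 4.75
position: [0.5683, 0.2436, 0.1704]
ee_rot: [-0.046, 0.706, -0.046, -0.706]
ft_force: [-1.7, 0.1, 8.2]
opening: 0.0642
```

play_rows --targets '[[[0.001,0,0],0,0.25],[[0.002,0,0],0,0.25]]'

```text
time: 4.95
position: [0.5682, 0.2436, 0.1703]
ee_rot: [-0.046, 0.706, -0.046, -0.706]
ft_force: [-5.3, -2.5, 16.5]
opening: 0.0641
```

play_rows --targets '[[[-0.01,0,0],0,0.25],[[-0.01,0,0],0,0.5],[[-0.01,0,0],0,0.5],[[-0.01,0,0],0,0.5],[[-0.01,0,0],0,0.5]]'

```text
time: 5.45
position: [0.5683, 0.2436, 0.1759]
ee_rot: [-0.046, 0.706, -0.046, -0.705]
ft_force: [-4.7, -1.7, 18.3]
opening: 0.056
```

Run:
```python
from h import *
print(r.state()["ft_force"])
save("side","s4.png",(190,300,350,420),5)
save("wrist","w4.png",(200,180,450,380),3)
print(r.state()["ft_force"])
```

```text
[-4.73856968 -1.67012545 18.2525181 ]
[-3.75395495 -1.64798123 18.06172638]
```

View pics/s4.png

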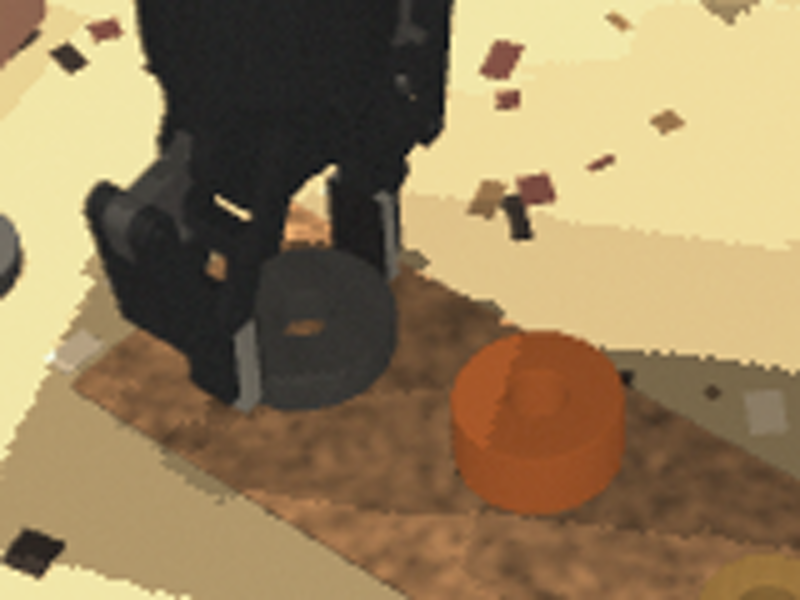

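View pics/w4.png

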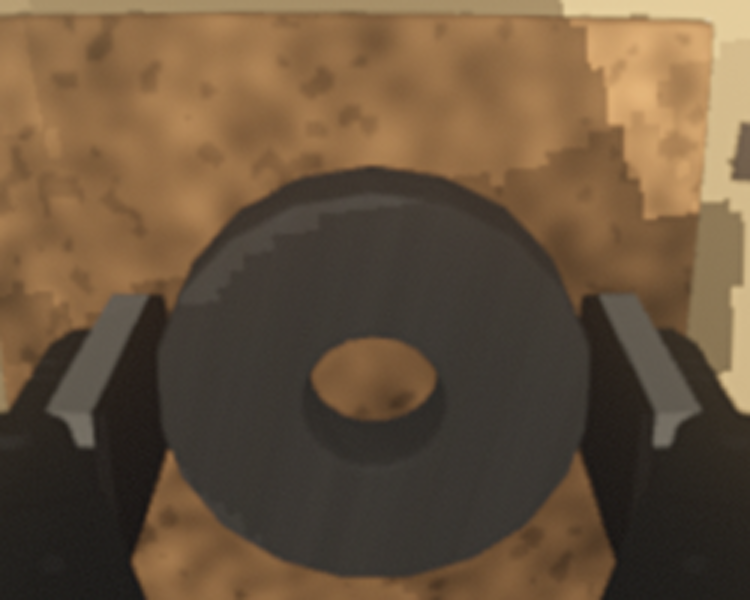

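play_rows --targets '[[[-0.04,0,0],0,0.5],[[-0.13,0,0],0,0.5],[[-0.23,0,0],0,0.5],[[-0.33,0,0],0,0.5],[[-0.42,0,0],0,0.5],[[-0.43,0,0],0,0.5]]'

```text
time: 6.15
position: [0.5684, 0.2437, 0.395]
ee_rot: [-0.047, 0.709, -0.045, -0.703]
ft_force: [0.1, -0.8, -1.0]
opening: 0.0553
```

Run:
```python
from h import *
go([.648,-.064,.385],np.radians(82.5))
c=cam("wrist")
save("wrist","w5.png",(200,180,450,380),3)
p=pose()
print(c[1]@p[1].as_matrix(), c[1]@p[0]+c[2])
```

```text
pos [0.5684 0.2437 0.395 ] jawdeg -97.39 xaxis [ 0.008  0.003 -1.   ] t 6.15 F [ 0.1 -0.8 -1. ] open 0.0553 j6 2.0
shift [ 0.0199  0.5899 -0.237 ]
turn norm (tool down => -) 0.0018 alt -2.998
[[ 2.16528573e-03  9.99997650e-01  1.04437686e-04]
 [-2.57949993e-01  4.57633192e-04  9.66158161e-01]
 [ 9.66155843e-01 -2.11894818e-03  2.57950377e-01]] [ 0.00057206  0.07172763 -0.0103818 ]
```

View pics/w5.png

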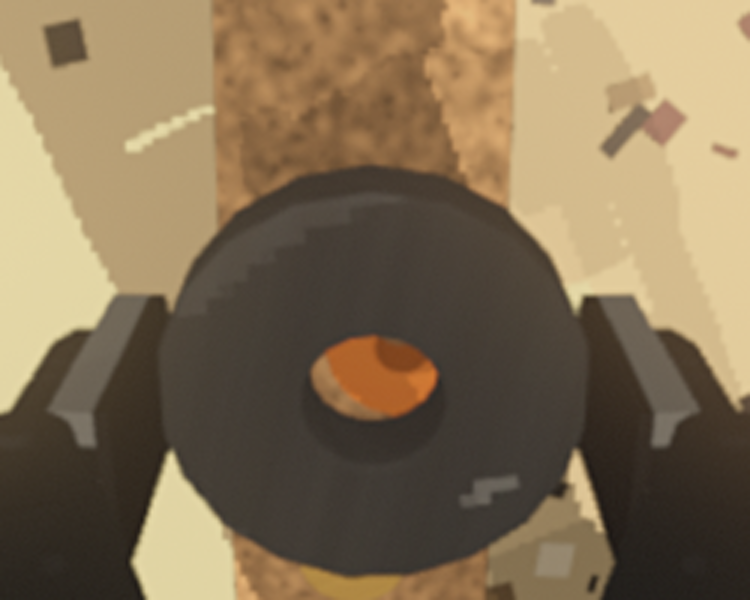

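```bash
cat >> h.py <<'E'
def toolray(uv,x,n="wrist"):
    """wrist pixel -> tool-frame point at tool depth x (arm still)"""
    K,Rm,t=cam("wrist"); p,Rt,_=pose()
    M=Rm@Rt.as_matrix(); T=Rm@p+t
    a=(uv[0]-K[0,2])/K[0,0]; b=(uv[1]-K[1,2])/K[1,1]; th=np.hypot(a,b)
    d=np.array([np.sin(th)*a/th,np.sin(th)*b/th,np.cos(th)]); C=-M.T@T; d=M.T@d
    return C+d*(x-C[0])/d[0]
def tool2px(P):
    K,Rm,t=cam("wrist"); p,Rt,_=pose()
    return w2px("wrist",Rt.apply(P)+p)
E
python3 - <<'E'
from h import *
k=lambda u,v:(200+u/3,180+v/3)
for uv in [(373,400),(303,400),(443,400),(373,337),(373,465),(160,370),(588,370),(373,577),(373,190)]: print(uv,toolray(k(*uv),.159).round(4))
print("bottom rim",[toolray(k(*uv),.173).round(4) for uv in [(373,337),(373,420),(311,378),(437,378)]])
E
```

```text
(373, 400) [ 0.159  -0.0005  0.0006]
(303, 400) [ 0.159  -0.0095  0.0007]
(443, 400) [0.159  0.0085 0.0007]
(373, 337) [ 0.159  -0.0005 -0.0083]
(373, 465) [ 0.159  -0.0005  0.0105]
(160, 370) [ 0.159  -0.0279 -0.0033]
(588, 370) [ 0.159   0.0272 -0.0033]
(373, 577) [ 0.159  -0.0005  0.0291]
(373, 190) [ 0.159  -0.0005 -0.0276]
bottom rim [array([ 0.173 , -0.0005, -0.002 ]), array([ 0.173 , -0.0005,  0.0112]), array([ 0.173 , -0.0093,  0.0045]), array([0.173 , 0.0086, 0.0045])]
```

Run:
```python
from h import *
go([.60,-.058,.385],np.radians(82.5))
```

```text
pos [0.5682 0.2436 0.3928] jawdeg -97.39 xaxis [ 0.005  0.002 -1.   ] t 6.2 F [ 0.1  0.1 -1.4] open 0.0557 j6 2.0
shift [ 0.0149  0.5901 -0.1407]
turn norm (tool down => -) 0.0018 alt -2.998
```

play_rows --targets '[[[0,0.1,-0.02],0,0.5],[[0,0.2,-0.05],0,0.5],[[0,0.3,-0.07],0,0.5],[[0,0.4,-0.1],0,0.5],[[0,0.5,-0.12],0,0.5],[[0,0.57,-0.14],0,0.5],[[0,0.59,-0.14],0,0.5],[[0,0.59,-0.14],0,0.5]]'

```text
time: 7.0
position: [0.5995, -0.0594, 0.3875]
ee_rot: [0.047, -0.705, 0.046, 0.707]
ft_force: [-0.3, 0.7, -2.1]
opening: 0.0555
```

play_rows --targets '[[[0,0,0],0,0.5],[[0,0,0],0,0.5]]'

```text
time: 7.2
position: [0.5996, -0.0565, 0.3888]
ee_rot: [0.045, -0.705, 0.045, 0.706]
ft_force: [-0.1, 0.3, -1.8]
opening: 0.0557
```

Run:
```python
from h import *
c=cam("wrist"); import pickle
pickle.dump((c,pose()[0],pose()[1].as_matrix()),open("c6.pkl","wb"))
save("wrist","w6.png")
go([.648,-.064,.385],np.radians(82.5))
print(r.state()["joint_velocities"].round(4))
```

```text
pos [ 0.5996 -0.0565  0.3891] jawdeg -97.3 xaxis [-0.  0. -1.] t 7.25 F [ 0.2 -0.4 -1.6] open 0.0556 j6 1.49
shift [ 0.0081  0.0026 -0.0979]
turn norm (tool down => -) 0.0034 alt -2.997
[-0.0011 -0.0026 -0.0027 -0.0002  0.0005 -0.0021]
```

View pics/w6.png

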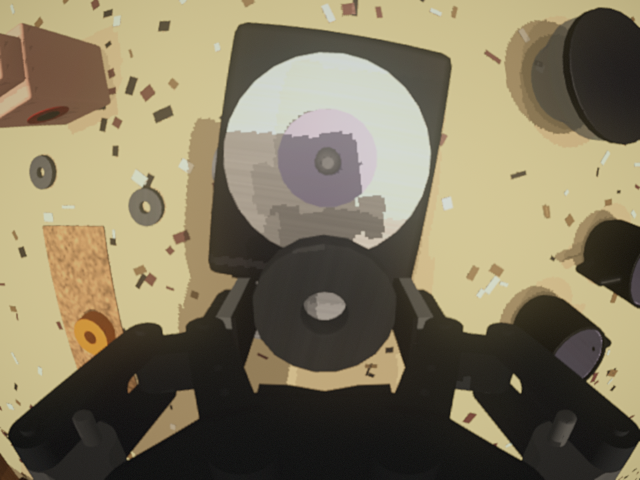

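Run:
```python
from h import *
import pickle
c,p,Rm=pickle.load(open("c6.pkl","rb"))
im=cv2.imread("pics/w6.png")[100:220,260:400]; cv2.imwrite("pics/w6c.png",cv2.resize(im,None,fx=5,fy=5,interpolation=cv2.INTER_CUBIC))
for uv,z in [((328,161),.172),((327,157.5),.136)]:
    P=px2w("wrist",uv,z,c); print(P, (Rm.T@(P-p)).round(4))
```

```text
[ 0.6517131  -0.06448529  0.172     ] [ 0.2168  0.0013 -0.0529]
[ 0.65121318 -0.06416511  0.136     ] [ 0.2528  0.0011 -0.0524]
```

View pics/w6c.png

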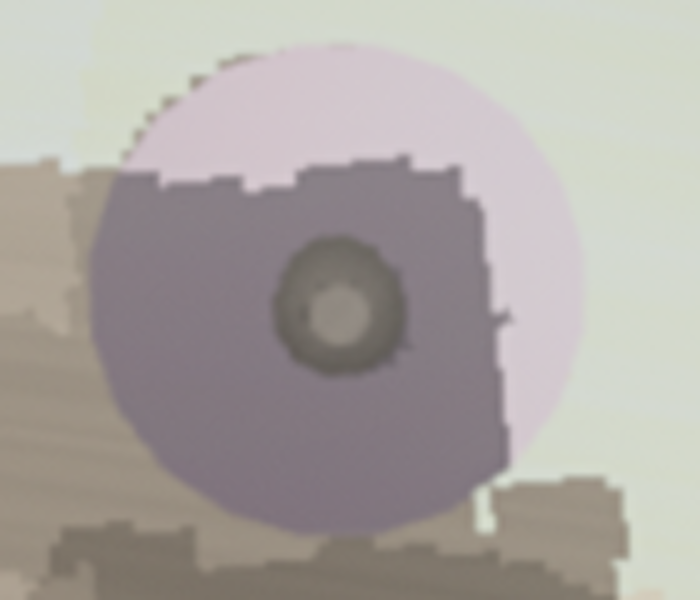

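Run:
```python
from h import *
go([.6507,-.0646,.358],np.radians(82.5))
```

```text
pos [ 0.5996 -0.0565  0.3891] jawdeg -97.3 xaxis [-0.  0. -1.] t 7.25 F [ 0.2 -0.4 -1.6] open 0.0556 j6 1.49
shift [ 0.0621  0.0031 -0.1034]
turn norm (tool down => -) 0.0034 alt -2.997
```

play_rows --targets '[[[0.01,0.003,-0.06],0,0.5],[[0.03,0.003,-0.103],0,0.5],[[0.06,0.003,-0.103],0,0.5],[[0.062,0.003,-0.103],0,0.5],[[0.062,0.003,-0.103],0,0.5]]'

```text
time: 7.75
position: [0.6504, -0.0651, 0.3583]
ee_rot: [0.045, -0.705, 0.045, 0.706]
ft_force: [-0.2, -0.2, -1.1]
opening: 0.0554
```

Run:
```python
from h import *
go([.6507,-.0646,.348],np.radians(82.5))
save("wrist","w7.png",(200,180,450,380),3)
save("side","s7.png",(220,80,380,200),5)
```

```text
pos [ 0.6504 -0.0651  0.3583] jawdeg -97.33 xaxis [-0.001  0.    -1.   ] t 7.75 F [-0.2 -0.2 -1.1] open 0.0554 j6 1.5
shift [ 0.0206 -0.0011 -0.0004]
turn norm (tool down => -) 0.0028 alt -2.997
```

View pics/w7.png

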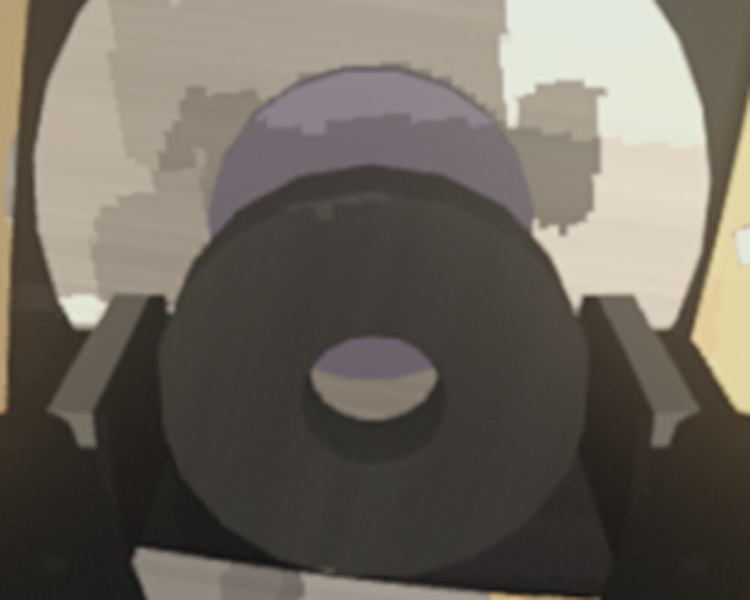

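View pics/s7.png

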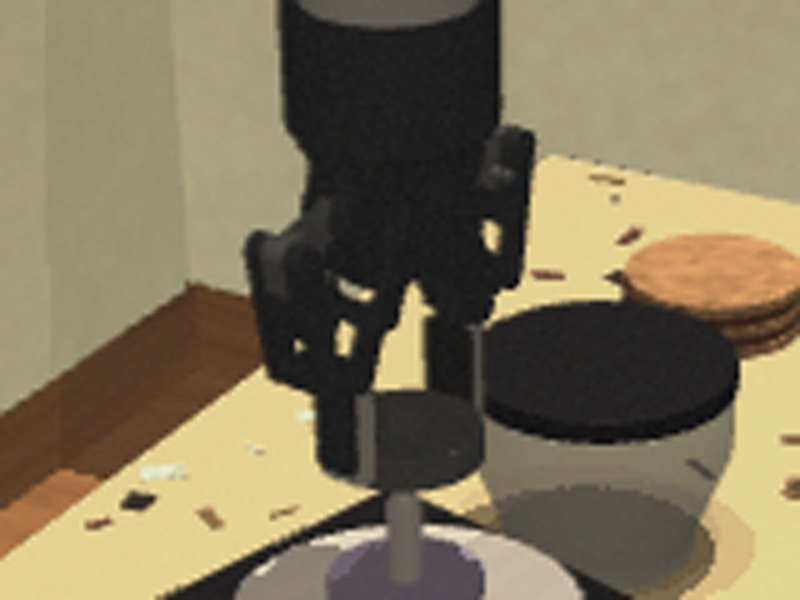

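Run:
```python
from h import *
k=lambda u,v:(200+u/3,180+v/3)
p,Rt,s=pose()
print("seat L/R/top tool",[toolray(k(*q),p[2]-.136).round(4) for q in [(210,215),(530,215),(370,66)]])
c=cam("side")
print("side right/down axes",c[1][0].round(3),c[1][1].round(3))
# spindle at candidate, ring at tool offset
for z in (.172,.15,.136): print("spindle",z,(w2px("side",[.6505,-.0644,z])-[220,80])*5)
ring=Rt.apply([.173,-.0005,.0008])+p; print(ring)
a=np.linspace(0,2*np.pi,200)
q=np.array([ (w2px("side",ring+[.029*np.cos(t),.029*np.sin(t),0])-[220,80])*5 for t in a]); print("ring bottom extents",q.min(0),q.max(0))
q=np.array([ (w2px("side",[.6505+.03*np.cos(t),-.0644+.03*np.sin(t),.136])-[220,80])*5 for t in a]); print("seat extents",q.min(0),q.max(0))
```

```text
seat L/R/top tool [array([ 0.2232, -0.0303, -0.0034]), array([ 0.2232,  0.0282, -0.0034]), array([ 0.2232, -0.001 , -0.0309])]
side right/down axes [-0.882 -0.471 -0.006] [-0.253  0.484 -0.838]
spindle 0.172 [400.82556359 489.30542965]
spindle 0.15 [402.43837577 541.38709705]
spindle 0.136 [403.44684417 573.9530188 ]
[ 0.64982767 -0.0649575   0.18622547]
ring bottom extents [322.78290495 418.44405127] [481.35068699 492.77305846]
seat extents [323.35987971 534.67866877] [483.43213775 615.01926125]
```

play_rows --targets '[[[0.015,-0.001,-0.001],0,0.5],[[0.03,-0.001,-0.001],0,0.5],[[0.045,-0.001,-0.001],0,0.5],[[0.045,-0.001,-0.001],0,0.5]]'

```text
time: 8.25
position: [0.6509, -0.0657, 0.3344]
ee_rot: [0.046, -0.705, 0.046, 0.706]
ft_force: [0.2, -0.2, -2.0]
opening: 0.0556
```

Run:
```python
from h import *
go([.6507,-.0646,.315],np.radians(82.5))
save("wrist","w8.png",(200,180,450,380),3)
```

```text
pos [ 0.6509 -0.0657  0.3344] jawdeg -97.41 xaxis [-0.002  0.    -1.   ] t 8.25 F [ 0.2 -0.2 -2. ] open 0.0556 j6 1.5
shift [ 0.0388 -0.0021  0.0006]
turn norm (tool down => -) 0.0016 alt -2.998
```

View pics/w8.png

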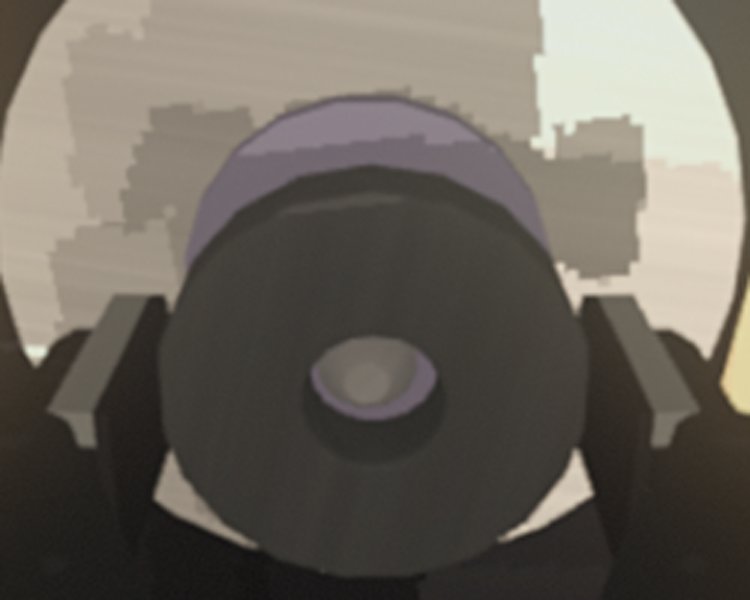

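Run:
```python
from h import *
k=lambda u,v:(200+u/3,180+v/3)
print(toolray(k(368,383),pose()[0][2]-.172))
```

```text
[ 0.16308214 -0.00112732  0.00022763]
```

play_rows --targets '[[[0.01,-0.001,-0.001],0,0.5],[[0.02,-0.001,-0.001],0,0.5],[[0.03,-0.001,-0.001],0,0.5],[[0.04,-0.001,-0.001],0,0.5],[[0.04,-0.001,-0.001],0,0.5]]'

```text
time: 8.8
position: [0.6516, -0.0652, 0.3149]
ee_rot: [0.046, -0.705, 0.046, 0.706]
ft_force: [-0.0, 0.2, -0.2]
opening: 0.0556
```

play_rows --targets '[[[0.002,0,0],0,0.5],[[0.004,0,0],0,0.5]]'

```text
time: 9.0
position: [0.6517, -0.0652, 0.314]
ee_rot: [-0.046, 0.706, -0.046, -0.705]
ft_force: [-0.5, -0.5, -0.5]
opening: 0.0558
```

play_rows --targets '[[[0.002,0,0],0,0.5],[[0.004,0,0],0,0.5]]'

```text
time: 9.2
position: [0.6517, -0.0652, 0.3119]
ee_rot: [-0.046, 0.706, -0.046, -0.706]
ft_force: [1.6, -0.8, -1.9]
opening: 0.0553
```

play_rows --targets '[[[0.002,0,0],0,0.5],[[0.004,0,0],0,0.5]]'

```text
time: 9.4
position: [0.6517, -0.0652, 0.3098]
ee_rot: [-0.046, 0.706, -0.046, -0.706]
ft_force: [1.1, 0.1, -2.3]
opening: 0.0555
```

play_rows --targets '[[[0.001,0,0],0,0.5],[[0.002,0,0],0,0.5]]'

```text
time: 9.6
position: [0.6517, -0.0652, 0.3091]
ee_rot: [-0.046, 0.706, -0.046, -0.706]
ft_force: [-3.4, 0.6, 4.5]
opening: 0.0556
```

play_rows --targets '[[[0,0,0],0,0.2],[[0,0,0],0,0.2],[[0,0,0],0,0.2],[[-0.08,0,0],0,0.2],[[-0.16,0,0],0,0.2]]'

```text
time: 10.1
position: [0.6517, -0.0652, 0.389]
ee_rot: [0.046, -0.705, 0.046, 0.706]
ft_force: [0.2, -0.6, 1.2]
opening: 0.0684
```

Run:
```python
from h import *
save("wrist","w9.png",(200,150,450,350),3)
save("side","s9.png",(220,130,380,250),5)
go([.385,.2745,.37],np.radians(82.5))
```

```text
pos [ 0.6521 -0.0652  0.3944] jawdeg -97.4 xaxis [ 0.009 -0.002 -1.   ] t 10.2 F [-0.3  0.1  0.2] open 0.0683 j6 1.5
shift [ 0.043  -0.6051  0.6176]
turn norm (tool down => -) 0.0017 alt -2.998
```

View pics/w9.png

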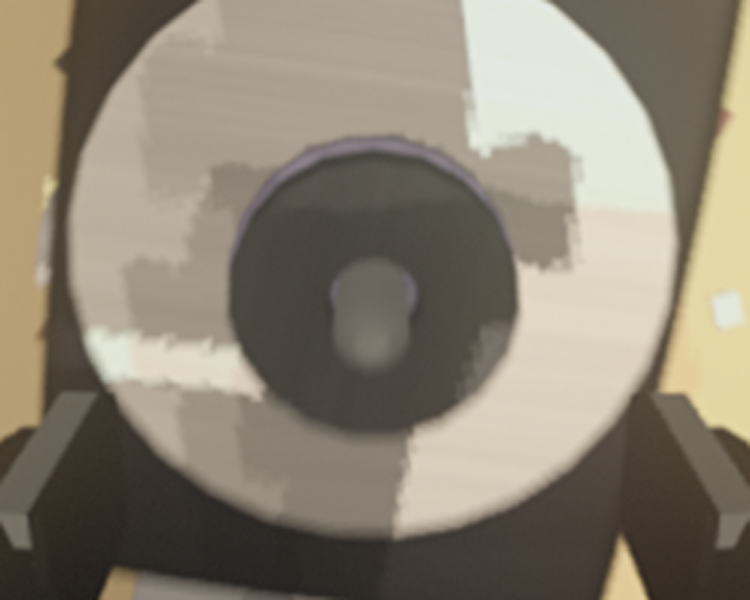

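View pics/s9.png

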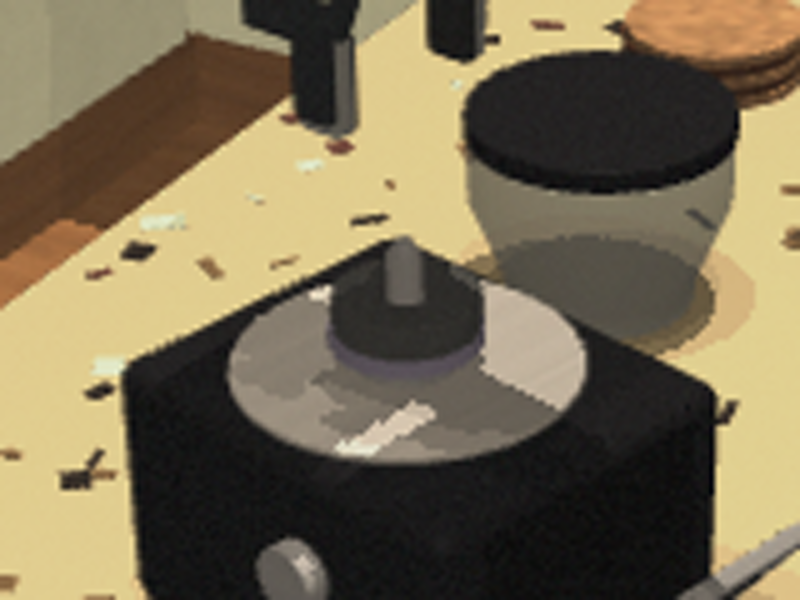

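play_rows --targets '[[[0,-0.06,0.06],0,0.2],[[0,-0.13,0.13],0,0.2],[[0,-0.2,0.2],0,0.2],[[0,-0.27,0.27],0,0.2],[[0.03,-0.34,0.34],0,0.2],[[0.08,-0.4,0.4],0,0.2],[[0.12,-0.46,0.47],0,0.2],[[0.15,-0.53,0.54],0,0.2]]'

```text
time: 11.0
position: [0.4181, 0.231, 0.3135]
ee_rot: [0.046, -0.705, 0.046, 0.706]
ft_force: [1.4, 0.5, -0.0]
opening: 0.0682
```

Run:
```python
from h import *
go([.3905,.276,.28],np.radians(82.5))
```

```text
pos [0.4181 0.231  0.3135] jawdeg -97.44 xaxis [-0.001 -0.    -1.   ] t 11.0 F [ 1.4  0.5 -0. ] open 0.0682 j6 2.07
shift [ 0.067  -0.0822  0.0663]
turn norm (tool down => -) 0.0011 alt -2.999
```

play_rows --targets '[[[0.03,-0.06,0.05],0,0.2],[[0.067,-0.08,0.065],0,0.2],[[0.067,-0.08,0.065],0,0.2],[[0.067,-0.08,0.065],0,0.2],[[0.067,-0.08,0.065],0,0.2]]'

```text
time: 11.5
position: [0.3933, 0.2735, 0.2818]
ee_rot: [-0.046, 0.706, -0.046, -0.705]
ft_force: [0.0, 0.4, -0.2]
opening: 0.0681
```

Run:
```python
from h import *
go([.3905,.276,.2],np.radians(82.5))
import pickle
pickle.dump((cam("wrist"),pose()[0],pose()[1].as_matrix()),open("c10.pkl","wb"))
save("wrist","w10.png",(200,120,450,320),3)
```

```text
pos [0.3933 0.2735 0.2818] jawdeg -97.45 xaxis [ 0.001  0.    -1.   ] t 11.5 F [ 0.   0.4 -0.2] open 0.0681 j6 2.17
shift [ 0.1635 -0.0042  0.0063]
turn norm (tool down => -) 0.0008 alt -2.999
```

View pics/w10.png

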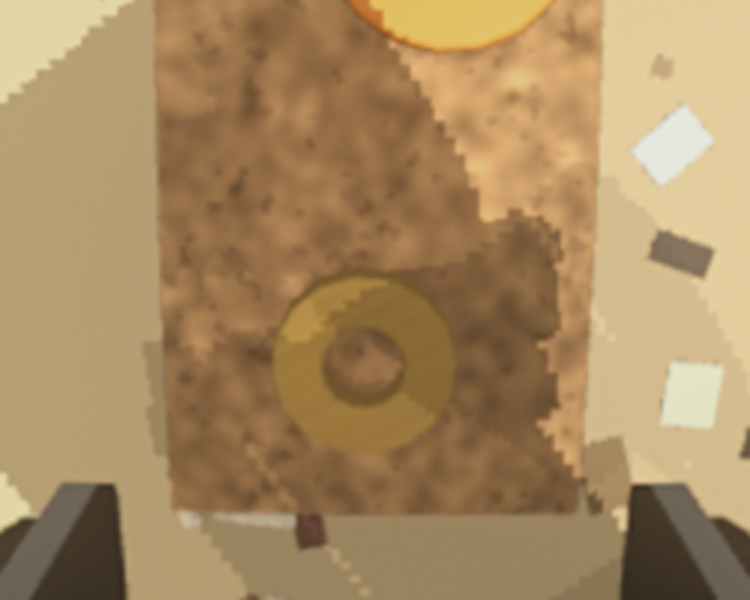

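Run:
```python
from h import *
import pickle
c,p,Rm=pickle.load(open("c10.pkl","rb"))
P=px2w("wrist",(321.7,241.3),.015,c); print(P, (Rm.T@(P-p)).round(4))
go([P[0]-.0015,P[1],.2],np.radians(82.5))
```

```text
[0.39027744 0.2762202  0.015     ] [ 0.2667 -0.0022  0.0036]
pos [0.3933 0.2734 0.2818] jawdeg -97.48 xaxis [ 0.001  0.    -1.   ] t 11.55 F [ 0.9 -0.7 -0.8] open 0.0681 j6 2.17
shift [ 0.1636 -0.0044  0.0099]
turn norm (tool down => -) 0.0004 alt -3.0
```

play_rows --targets '[[[0.08,-0.004,0.008],0,0.38],[[0.15,-0.004,0.008],0,0.38],[[0.18,-0.004,0.008],0,0.38],[[0.2,-0.004,0.008],0,0.38],[[0.21,-0.004,0.008],0,0.38],[[0.21,-0.004,0.008],0,0.38]]'

```text
time: 12.15
position: [0.3893, 0.2763, 0.1763]
ee_rot: [-0.046, 0.706, -0.046, -0.705]
ft_force: [-0.3, -0.3, 0.1]
opening: 0.0526
```

Run:
```python
from h import *
go([.389,.276,.177],np.radians(82.5))
save("wrist","w11.png",(200,180,450,380),3)
```

```text
pos [0.3893 0.2763 0.1763] jawdeg -97.44 xaxis [ 0.  0. -1.] t 12.15 F [-0.3 -0.3  0.1] open 0.0526 j6 2.18
shift [-0.0014  0.0007  0.0005]
turn norm (tool down => -) 0.0011 alt -2.999
```

View pics/w11.png

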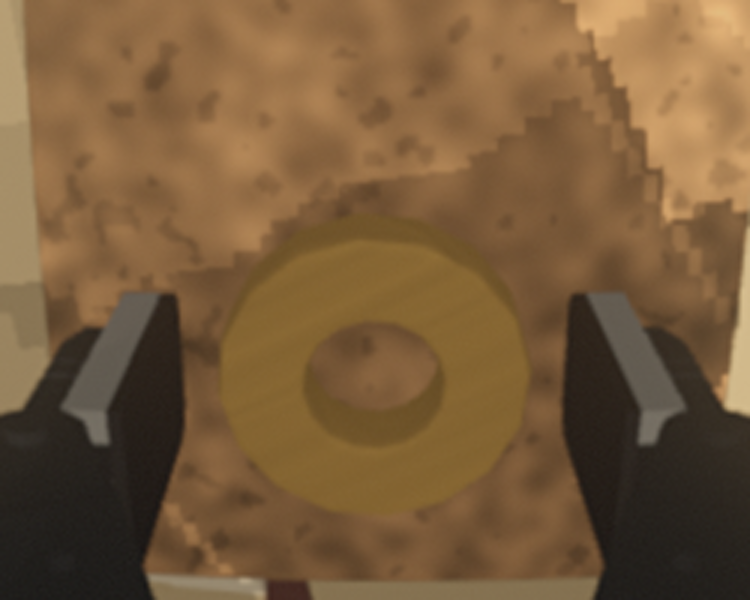

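Run:
```python
from h import *
k=lambda u,v:(200+u/3,180+v/3)
for q in [(373,384),(303,384),(443,384),(373,322),(373,446),(374,240),(374,516)]: print(toolray(k(*q),.1613).round(4))
```

```text
[ 0.1613 -0.0005 -0.0005]
[ 0.1613 -0.0096 -0.0004]
[ 0.1613  0.0086 -0.0004]
[ 0.1613 -0.0005 -0.0093]
[ 0.1613 -0.0005  0.0089]
[ 0.1613 -0.0004 -0.0204]
[ 0.1613 -0.0003  0.0202]
```

play_rows --targets '[[[-0.001,0,0],0,0.38],[[-0.001,0,0],0,0.65],[[-0.001,0,0],0,0.65],[[-0.001,0,0],0,0.65],[[-0.001,0,0],0,0.65],[[-0.001,0,0],0,0.65]]'

```text
time: 12.8
position: [0.389, 0.2766, 0.178]
ee_rot: [-0.046, 0.706, -0.045, -0.705]
ft_force: [-0.8, -1.8, 15.3]
opening: 0.0392
```

play_rows --targets '[[[-0.04,0,0],0,0.65],[[-0.13,0,0],0,0.65],[[-0.23,0,0],0,0.65],[[-0.33,0,0],0,0.65],[[-0.4,0,0],0,0.65],[[-0.41,0,0],0,0.65]]'

```text
time: 13.4
position: [0.3887, 0.2766, 0.386]
ee_rot: [-0.047, 0.708, -0.044, -0.703]
ft_force: [0.2, 0.2, -1.0]
opening: 0.0389
```

Run:
```python
from h import *
save("wrist","w12.png",(200,180,450,380),3)
# spacer tool offset (-.0005,-.0003); spindle .651,-.0646
p,Rt,s=pose(); off=Rt.apply([0,-.0005,-.0003]); T=[.651-off[0],-.0646-off[1],.385]; print(T); go(T,np.radians(82.5))
```

```text
[np.float64(0.6506382170900232), np.float64(-0.06505728004986558), 0.385]
pos [0.3886 0.2765 0.3845] jawdeg -97.39 xaxis [ 0.005  0.002 -1.   ] t 13.45 F [-0.4 -0.2 -0.3] open 0.0391 j6 2.18
shift [-2.000e-04  6.100e-01 -6.075e-01]
turn norm (tool down => -) 0.0019 alt -2.998
```

View pics/w12.png

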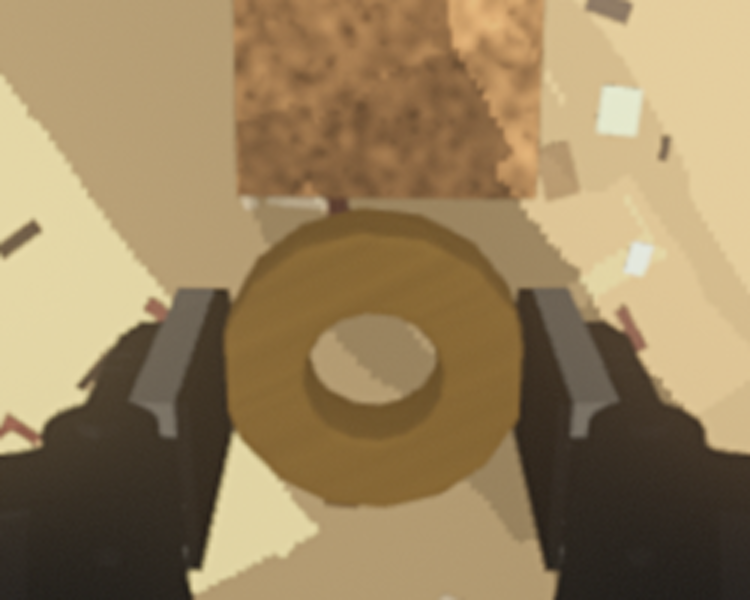

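play_rows --targets '[[[0,0.06,-0.06],0,0.65],[[0,0.13,-0.13],0,0.65],[[0,0.2,-0.2],0,0.65],[[0,0.27,-0.27],0,0.65],[[0,0.34,-0.34],0,0.65],[[0,0.41,-0.41],0,0.65],[[0,0.48,-0.48],0,0.65],[[0,0.55,-0.55],0,0.65]]'

```text
time: 14.25
position: [0.6271, -0.0335, 0.3797]
ee_rot: [0.046, -0.705, 0.046, 0.707]
ft_force: [0.4, 0.3, -0.2]
opening: 0.039
```

Run:
```python
from h import *
go([.6507,-.0651,.358],np.radians(82.5))
```

```text
pos [ 0.6271 -0.0335  0.3797] jawdeg -97.41 xaxis [-0.003  0.    -1.   ] t 14.25 F [ 0.4  0.3 -0.2] open 0.039 j6 1.54
shift [ 0.0432  0.0566 -0.0551]
turn norm (tool down => -) 0.0014 alt -2.999
```

play_rows --targets '[[[0,0.04,-0.04],0,0.65],[[0.01,0.056,-0.055],0,0.65],[[0.03,0.056,-0.055],0,0.65],[[0.043,0.056,-0.055],0,0.65],[[0.043,0.056,-0.055],0,0.65],[[0.043,0.056,-0.055],0,0.65]]'

```text
time: 14.85
position: [0.6495, -0.0617, 0.3602]
ee_rot: [0.045, -0.706, 0.045, 0.706]
ft_force: [0.8, 0.4, -0.8]
opening: 0.0388
```

Run:
```python
from h import *
go([.6507,-.0651,.336],np.radians(82.5))
```

```text
pos [ 0.6495 -0.0617  0.3602] jawdeg -97.32 xaxis [-0.  0. -1.] t 14.85 F [ 0.8  0.4 -0.8] open 0.0388 j6 1.5
shift [ 0.0483  0.0064 -0.0032]
turn norm (tool down => -) 0.0029 alt -2.997
```

play_rows --targets '[[[0.005,0.006,-0.003],0,0.65],[[0.01,0.006,-0.003],0,0.65],[[0.025,0.006,-0.003],0,0.65],[[0.045,0.006,-0.003],0,0.65],[[0.045,0.006,-0.003],0,0.65]]'

```text
time: 15.35
position: [0.6507, -0.0661, 0.3358]
ee_rot: [0.046, -0.705, 0.046, 0.707]
ft_force: [0.4, 0.0, -0.9]
opening: 0.0392
```

Run:
```python
from h import *
go([.6507,-.0651,.325+.004],np.radians(82.5))
save("wrist","w13.png",(200,180,450,380),3)
```

```text
pos [ 0.6507 -0.0661  0.3358] jawdeg -97.41 xaxis [-0.003  0.    -1.   ] t 15.35 F [ 0.4  0.  -0.9] open 0.0392 j6 1.5
shift [ 0.0136 -0.0019  0.0003]
turn norm (tool down => -) 0.0016 alt -2.998
```

View pics/w13.png

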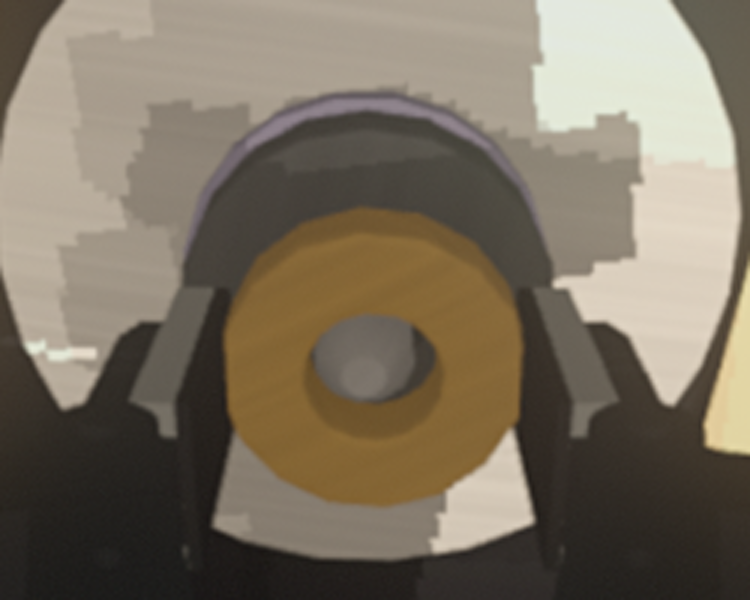

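play_rows --targets '[[[0.002,-0.002,0],0,0.65],[[0.008,-0.002,0],0,0.65],[[0.015,-0.002,0],0,0.65],[[0.015,-0.002,0],0,0.65]]'

```text
time: 15.8
position: [0.651, -0.065, 0.3297]
ee_rot: [0.046, -0.705, 0.046, 0.706]
ft_force: [-0.3, -0.2, -0.7]
opening: 0.0392
```

play_rows --targets '[[[0.001,0,0],0,0.65],[[0.002,0,0],0,0.65]]'

```text
time: 16.0
position: [0.6511, -0.0651, 0.3292]
ee_rot: [-0.046, 0.706, -0.046, -0.706]
ft_force: [0.3, -0.8, -1.4]
opening: 0.0391
```

play_rows --targets '[[[0.001,0,0],0,0.65],[[0.002,0,0],0,0.65]]'

```text
time: 16.2
position: [0.6511, -0.0651, 0.3282]
ee_rot: [-0.046, 0.706, -0.046, -0.706]
ft_force: [-0.4, 0.1, -0.5]
opening: 0.0389
```

play_rows --targets '[[[0.002,0,0],0,0.65],[[0.004,0,0],0,0.65]]'

```text
time: 16.4
position: [0.6511, -0.0651, 0.3261]
ee_rot: [-0.046, 0.706, -0.046, -0.706]
ft_force: [-0.7, -0.8, -0.9]
opening: 0.0389
```

play_rows --targets '[[[0.001,0,0],0,0.65],[[0.002,0,0],0,0.65]]'

```text
time: 16.6
position: [0.6511, -0.0651, 0.3251]
ee_rot: [-0.046, 0.706, -0.046, -0.706]
ft_force: [-0.9, -0.2, -0.0]
opening: 0.039
```

play_rows --targets '[[[0.001,0,0],0,0.65],[[0.001,0,0],0,0.65]]'

```text
time: 16.8
position: [0.6511, -0.0651, 0.3251]
ee_rot: [-0.046, 0.706, -0.046, -0.706]
ft_force: [-2.0, -0.1, 4.0]
opening: 0.039
```

Contact at the expected height. Release and lift.

play_rows --targets '[[[0,0,0],0,0.35],[[0,0,0],0,0.3],[[0,0,0],0,0.3],[[0,0,0],0,0.3],[[-0.05,0,0],0,0.3],[[-0.12,0,0],0,0.3]]'

```text
time: 17.4
position: [0.6511, -0.0651, 0.3836]
ee_rot: [0.046, -0.704, 0.045, 0.707]
ft_force: [0.6, 0.8, 0.6]
opening: 0.0599
```

Run:
```python
from h import *
save("wrist","w14.png",(200,150,450,350),3)
save("side","s14.png",(220,130,380,250),5)
go([.4815,.2462,.37],np.radians(82.5))
```

```text
pos [ 0.6515 -0.0651  0.3891] jawdeg -97.4 xaxis [ 0.007 -0.001 -1.   ] t 17.5 F [0.6 0.4 0.3] open 0.0601 j6 1.5
shift [ 0.035  -0.5737  0.4176]
turn norm (tool down => -) 0.0017 alt -2.998
```

View pics/s14.png

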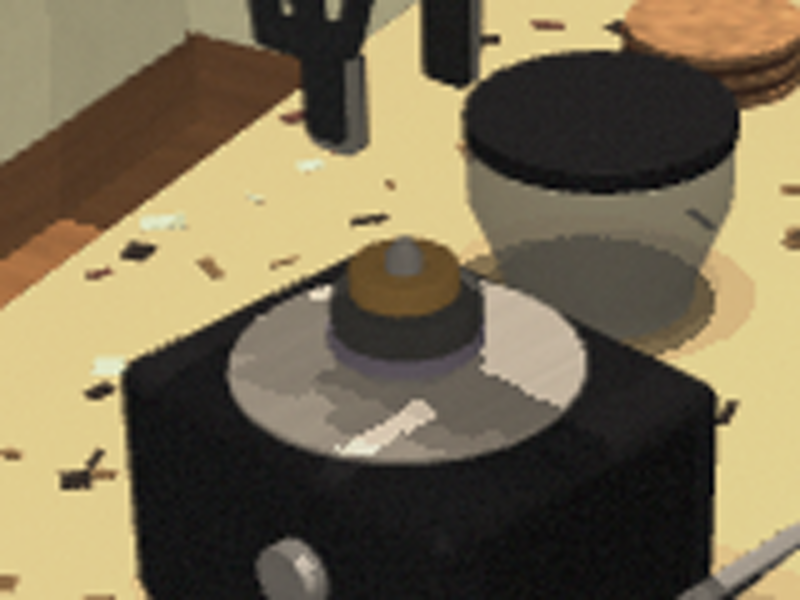

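View pics/w14.png

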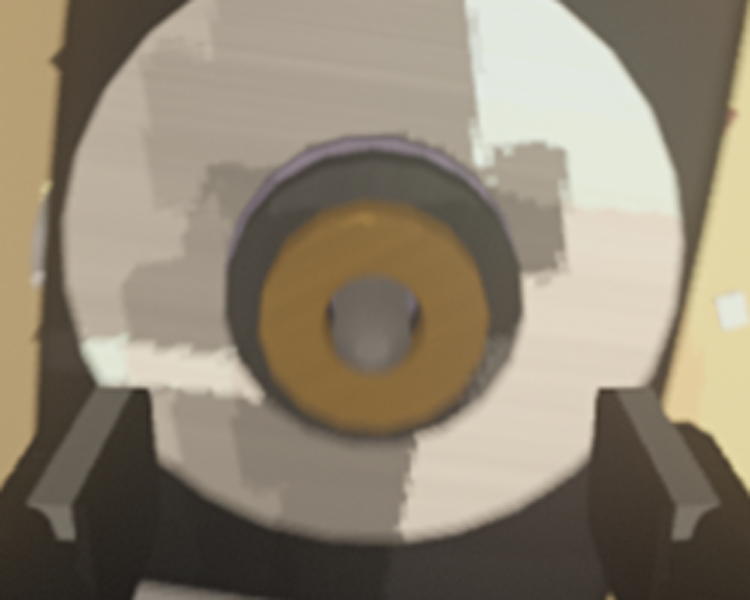

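play_rows --targets '[[[0,-0.07,0.05],0,0.25],[[0,-0.15,0.11],0,0.25],[[0,-0.23,0.17],0,0.25],[[0,-0.31,0.23],0,0.25],[[0.03,-0.38,0.28],0,0.25],[[0.08,-0.45,0.33],0,0.25],[[0.12,-0.52,0.38],0,0.25],[[0.16,-0.57,0.415],0,0.25]]'

```text
time: 18.3
position: [0.4804, 0.2461, 0.3036]
ee_rot: [0.045, -0.706, 0.045, 0.706]
ft_force: [0.5, -0.4, -0.3]
opening: 0.0639
```

play_rows --targets '[[[0,0,0],0,0.25],[[0,0,0],0,0.25],[[0,0,0],0,0.25]]'

```text
time: 18.6
position: [0.4826, 0.2437, 0.305]
ee_rot: [-0.046, 0.706, -0.046, -0.705]
ft_force: [0.0, -0.5, -0.0]
opening: 0.0643
```

Run:
```python
from h import *
go([.4815,.2462,.18],np.radians(82.5))
import pickle
pickle.dump((cam("wrist"),pose()[0],pose()[1].as_matrix()),open("c15.pkl","wb"))
save("wrist","w15.png",(200,150,450,350),3)
```

```text
pos [0.4826 0.2437 0.305 ] jawdeg -97.43 xaxis [ 0.001  0.    -1.   ] t 18.6 F [ 0.  -0.5 -0. ] open 0.0643 j6 2.05
shift [ 0.2501 -0.0046  0.003 ]
turn norm (tool down => -) 0.0011 alt -2.999
```

View pics/w15.png

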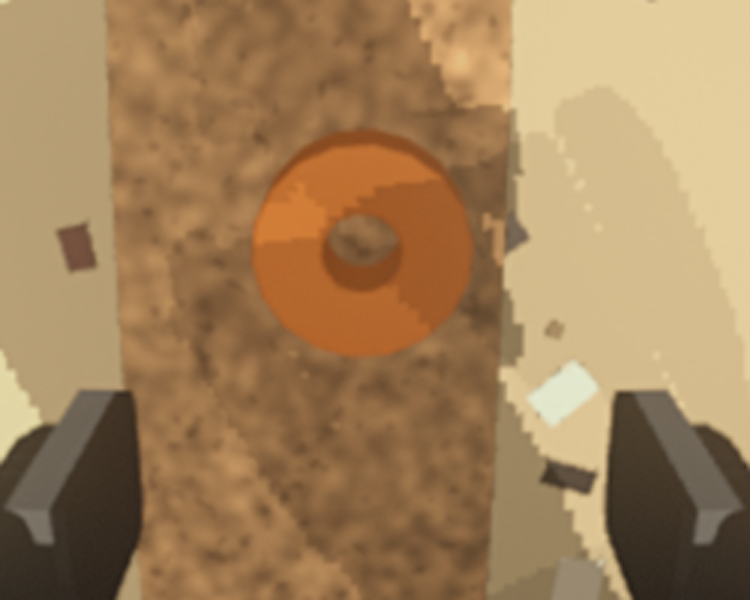

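Run:
```python
from h import *
import pickle
c,p,Rm=pickle.load(open("c15.pkl","rb"))
P=px2w("wrist",(321,233.7),.027,c); print(P, (Rm.T@(P-p)).round(4))
go([P[0]-.0013,P[1],.18],np.radians(82.5))
```

```text
[0.48176499 0.24670871 0.027     ] [ 0.278  -0.0028  0.0014]
pos [0.4827 0.2435 0.3052] jawdeg -97.46 xaxis [ 0.001  0.    -1.   ] t 18.65 F [-0.1  0.1  0.3] open 0.0642 j6 2.05
shift [ 0.2504 -0.0056  0.0055]
turn norm (tool down => -) 0.0006 alt -2.999
```

play_rows --targets '[[[0.08,-0.0055,0.005],0,0.3],[[0.16,-0.0055,0.005],0,0.3],[[0.21,-0.0055,0.005],0,0.3],[[0.24,-0.0055,0.005],0,0.3],[[0.25,-0.0055,0.005],0,0.3],[[0.25,-0.0055,0.005],0,0.3]]'

```text
time: 19.25
position: [0.4805, 0.2467, 0.1797]
ee_rot: [0.046, -0.706, 0.046, 0.706]
ft_force: [-0.3, -0.2, -0.7]
opening: 0.06
```

Run:
```python
from h import *
go([.481,.2467,.18],np.radians(82.5))
save("wrist","w16.png",(200,180,450,380),3)
```

```text
pos [0.4805 0.2467 0.1797] jawdeg -97.47 xaxis [-0. -0. -1.] t 19.25 F [-0.3 -0.2 -0.7] open 0.06 j6 2.05
shift [-0.0006 -0.0001 -0.0011]
turn norm (tool down => -) 0.0005 alt -2.999
```

View pics/w16.png

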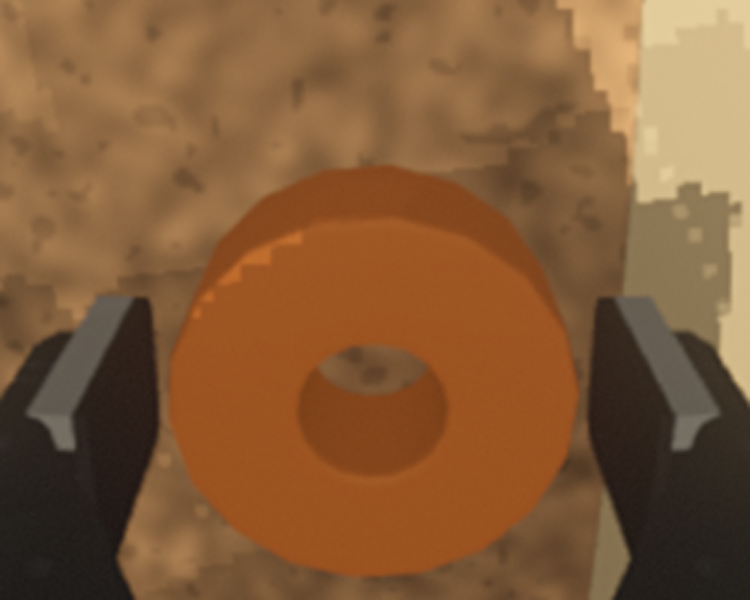

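Run:
```python
from h import *
k=lambda u,v:(200+u/3,180+v/3)
for q in [(373,411),(298,411),(448,411),(373,345),(373,477),(373,222),(373,576)]: print(toolray(k(*q),.1527).round(4))
```

```text
[ 0.1527 -0.0005 -0.0011]
[ 0.1527 -0.0097 -0.0011]
[ 0.1527  0.0087 -0.0011]
[ 0.1527 -0.0005 -0.0101]
[ 0.1527 -0.0005  0.0085]
[ 0.1527 -0.0005 -0.0257]
[ 0.1527 -0.0005  0.0243]
```

play_rows --targets '[[[0,0,0],0,0.6],[[0,0,0],0,0.6],[[0,0,0],0,0.6],[[0,0,0],0,0.6],[[0,0,0],0,0.6]]'

```text
time: 19.8
position: [0.4803, 0.2472, 0.181]
ee_rot: [-0.046, 0.706, -0.045, -0.705]
ft_force: [0.3, -2.2, 7.3]
opening: 0.0494
```

play_rows --targets '[[[-0.04,0,0],0,0.6],[[-0.13,0,0],0,0.6],[[-0.23,0,0],0,0.6],[[-0.33,0,0],0,0.6],[[-0.4,0,0],0,0.6],[[-0.42,0,0],0,0.6]]'

```text
time: 20.4
position: [0.4796, 0.2473, 0.3944]
ee_rot: [-0.047, 0.708, -0.045, -0.703]
ft_force: [0.1, -1.0, -1.2]
opening: 0.0488
```

Run:
```python
from h import *
save("wrist","w17.png",(200,180,450,380),3)
go([.651,-.065,.385],np.radians(82.5))
```

```text
pos [0.4797 0.2473 0.3937] jawdeg -97.39 xaxis [ 0.006  0.002 -1.   ] t 20.45 F [0.2 0.8 0.8] open 0.0492 j6 2.05
shift [ 0.0182  0.5753 -0.4201]
turn norm (tool down => -) 0.0018 alt -2.998
```

View pics/w17.png

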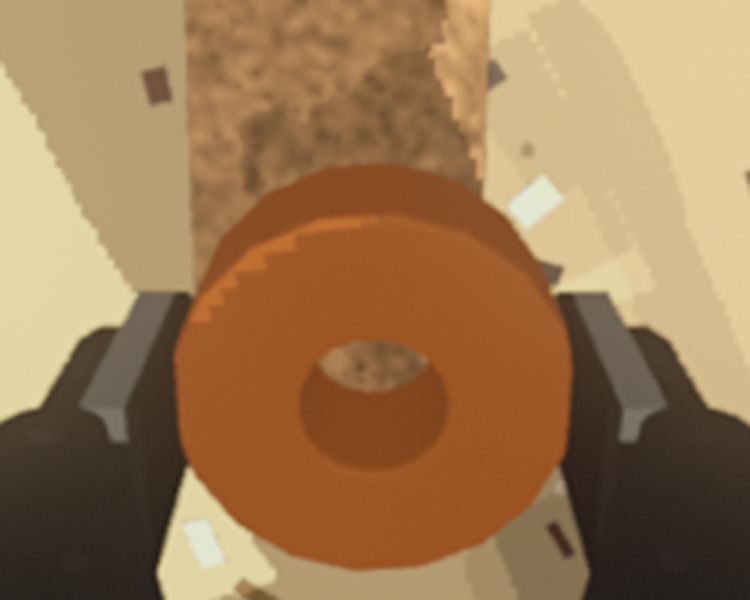

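play_rows --targets '[[[0,0.06,-0.04],0,0.6],[[0,0.14,-0.1],0,0.6],[[0,0.22,-0.16],0,0.6],[[0,0.3,-0.22],0,0.6],[[0,0.38,-0.28],0,0.6],[[0,0.46,-0.34],0,0.6],[[0,0.53,-0.39],0,0.6],[[0,0.57,-0.42],0,0.6]]'

```text
time: 21.25
position: [0.6523, -0.0655, 0.3877]
ee_rot: [0.046, -0.705, 0.046, 0.706]
ft_force: [-0.1, 0.5, -0.5]
opening: 0.0493
```

play_rows --targets '[[[0.01,0,0],0,0.6],[[0.03,0,0],0,0.6],[[0.04,0,0],0,0.6],[[0.04,0,0],0,0.6]]'

```text
time: 21.65
position: [0.651, -0.0612, 0.3683]
ee_rot: [0.045, -0.705, 0.045, 0.706]
ft_force: [-0.8, 0.6, -0.7]
opening: 0.0492
```

Run:
```python
from h import *
go([.6502,-.065,.346],np.radians(82.5))
```

```text
pos [ 0.651  -0.0612  0.3683] jawdeg -97.33 xaxis [-0.002  0.    -1.   ] t 21.65 F [-0.8  0.6 -0.7] open 0.0492 j6 1.5
shift [0.0447 0.0077 0.0006]
turn norm (tool down => -) 0.0028 alt -2.997
```

play_rows --targets '[[[0.002,0.006,0.001],0,0.6],[[0.01,0.006,0.001],0,0.6],[[0.024,0.006,0.001],0,0.6],[[0.034,0.006,0.001],0,0.6],[[0.034,0.006,0.001],0,0.6]]'

```text
time: 22.15
position: [0.6505, -0.0652, 0.3517]
ee_rot: [0.046, -0.705, 0.046, 0.706]
ft_force: [-0.3, -0.2, -0.2]
opening: 0.049
```

Run:
```python
from h import *
go([.6502,-.065,.346],np.radians(82.5))
save("wrist","w18.png",(200,180,450,380),3)
save("side","s18.png",(220,100,380,220),5)
```

```text
pos [ 0.6505 -0.0652  0.3517] jawdeg -97.4 xaxis [-0.001  0.    -1.   ] t 22.15 F [-0.3 -0.2 -0.2] open 0.049 j6 1.5
shift [ 0.0114 -0.0003  0.0006]
turn norm (tool down => -) 0.0017 alt -2.998
```

View pics/w18.png

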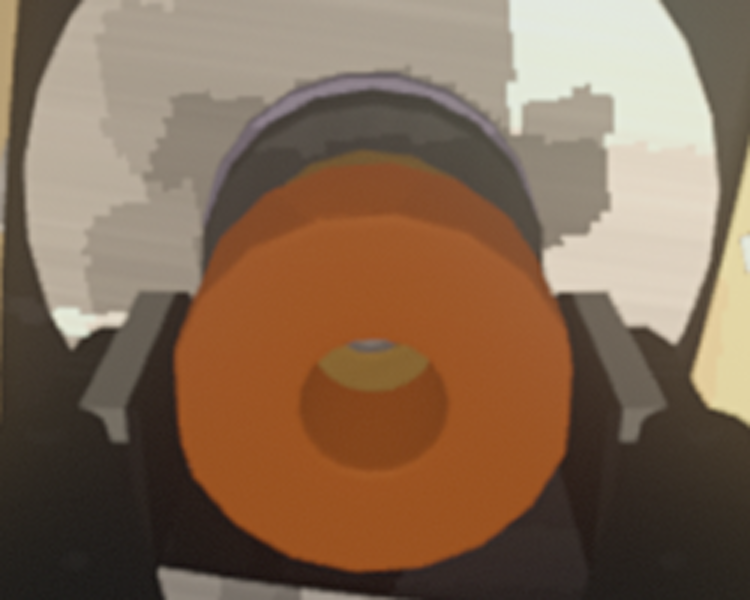

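View pics/s18.png

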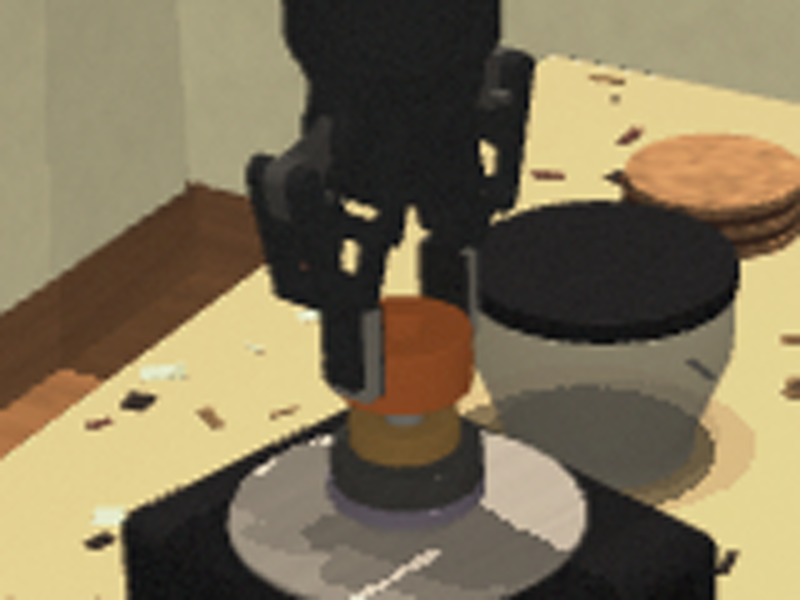

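play_rows --targets '[[[0.003,0,0],0,0.6],[[0.006,0,0],0,0.6],[[0.009,0,0],0,0.6]]'

```text
time: 22.55
position: [0.6506, -0.0653, 0.3482]
ee_rot: [-0.046, 0.706, -0.046, -0.706]
ft_force: [0.1, 0.2, -1.4]
opening: 0.049
```

play_rows --targets '[[[0.003,0,0],0,0.6],[[0.006,0,0],0,0.6],[[0.009,0,0],0,0.6]]'

```text
time: 22.85
position: [0.6506, -0.0653, 0.3436]
ee_rot: [-0.046, 0.706, -0.046, -0.706]
ft_force: [-0.6, 0.5, -0.0]
opening: 0.0492
```

play_rows --targets '[[[0.001,0,0],0,0.6],[[0.002,0,0],0,0.6]]'

```text
time: 23.05
position: [0.6506, -0.0653, 0.3426]
ee_rot: [0.046, -0.706, 0.046, 0.706]
ft_force: [-0.3, -0.5, -0.4]
opening: 0.0489
```

play_rows --targets '[[[0.001,0,0],0,0.6],[[0.002,0,0],0,0.6]]'

```text
time: 23.25
position: [0.6506, -0.0653, 0.3417]
ee_rot: [-0.046, 0.706, -0.046, -0.706]
ft_force: [0.2, 0.4, -0.2]
opening: 0.0487
```

play_rows --targets '[[[0.001,0,0],0,0.6],[[0.002,0,0],0,0.6]]'

```text
time: 23.45
position: [0.6506, -0.0653, 0.3407]
ee_rot: [-0.046, 0.706, -0.046, -0.706]
ft_force: [-0.5, 0.2, -0.6]
opening: 0.049
```

play_rows --targets '[[[0.001,0,0],0,0.6],[[0.001,0,0],0,0.6]]'

```text
time: 23.65
position: [0.6506, -0.0653, 0.3401]
ee_rot: [0.046, -0.706, 0.046, 0.706]
ft_force: [0.9, 0.1, -0.9]
opening: 0.0494
```

play_rows --targets '[[[0.001,0,0],0,0.6],[[0.001,0,0],0,0.6]]'

```text
time: 23.85
position: [0.6506, -0.0652, 0.34]
ee_rot: [-0.046, 0.706, -0.046, -0.705]
ft_force: [-0.6, 1.0, 2.7]
opening: 0.049
```

play_rows --targets '[[[0.001,0,0],0,0.6],[[0.001,0,0],0,0.6]]'

```text
time: 24.05
position: [0.6506, -0.0652, 0.34]
ee_rot: [-0.046, 0.706, -0.046, -0.705]
ft_force: [-2.5, 0.3, 8.1]
opening: 0.0496
```

play_rows --targets '[[[0,0,0],0,0.3],[[0,0,0],0,0.25],[[0,0,0],0,0.25],[[0,0,0],0,0.25],[[-0.03,0,0],0,0.25],[[-0.08,0,0],0,0.25],[[-0.1,0,0],0,0.68]]'

```text
time: 24.75
position: [0.6508, -0.0653, 0.3911]
ee_rot: [-0.045, 0.707, -0.046, -0.705]
ft_force: [-0.2, -0.3, -0.5]
opening: 0.0513
```

play_rows --targets '[[[0,0,0],0,0.68],[[0,0,0],0,0.68],[[0,0,0],0,0.68]]'

```text
time: 25.05
position: [0.6505, -0.0652, 0.388]
ee_rot: [0.046, -0.705, 0.046, 0.706]
ft_force: [-0.5, -0.2, -0.4]
opening: 0.0276
```

Run:
```python
from h import *
go([.6512,-.0646,.36],np.radians(82.5))
save("wrist","w19.png",(200,180,450,380),3)
save("side","s19.png",(220,100,380,220),5)
```

```text
pos [ 0.6505 -0.0652  0.388 ] jawdeg -97.4 xaxis [-0.002  0.    -1.   ] t 25.05 F [-0.5 -0.2 -0.4] open 0.0276 j6 1.5
shift [ 0.056  -0.0015 -0.0014]
turn norm (tool down => -) 0.0016 alt -2.998
```

View pics/w19.png

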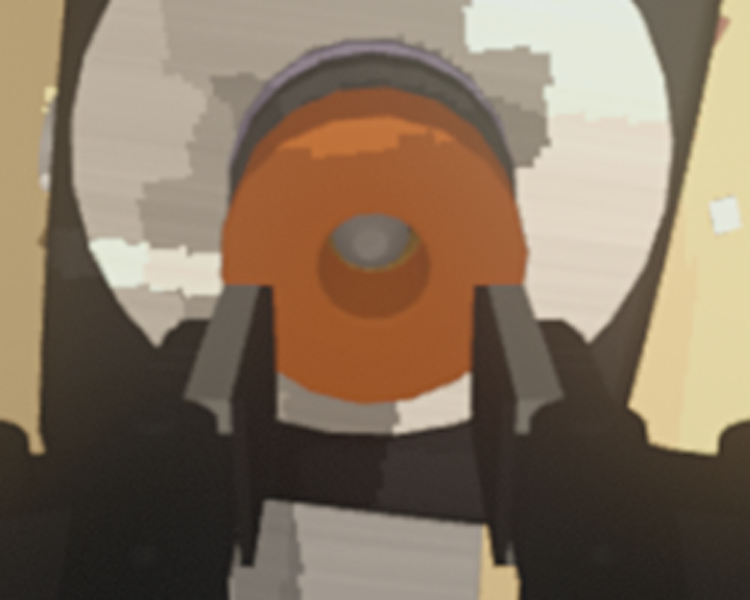

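View pics/s19.png

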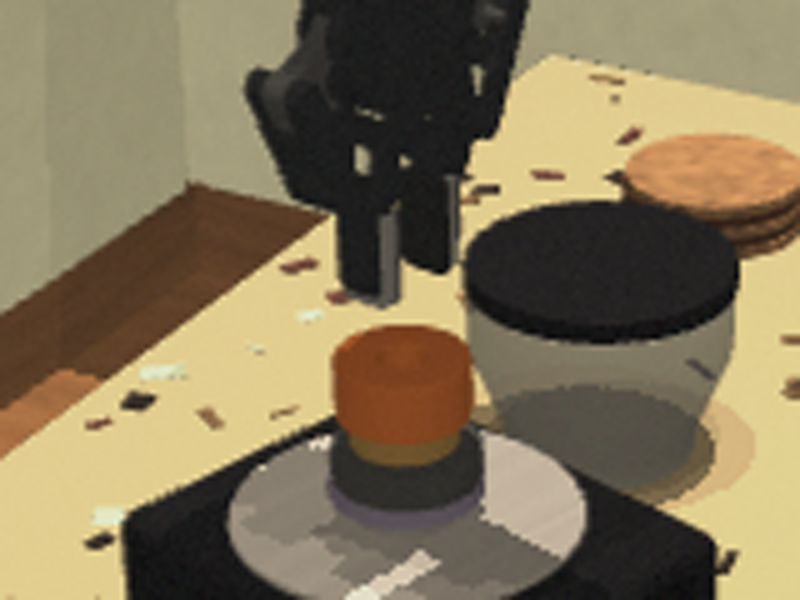

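play_rows --targets '[[[0.02,-0.001,-0.001],0,0.68],[[0.04,-0.001,-0.001],0,0.68],[[0.05,-0.001,-0.001],0,0.68],[[0.054,-0.001,-0.001],0,0.68],[[0.056,-0.001,-0.001],0,0.68],[[0.058,-0.001,-0.001],0,0.68]]'

```text
time: 25.75
position: [0.6512, -0.0648, 0.3603]
ee_rot: [-0.046, 0.706, -0.046, -0.705]
ft_force: [-0.1, -0.1, 0.2]
opening: 0.0271
```

play_rows --targets '[[[0.002,0,0],0,0.68],[[0.004,0,0],0,0.68]]'

```text
time: 25.95
position: [0.6512, -0.0648, 0.3591]
ee_rot: [-0.046, 0.706, -0.046, -0.705]
ft_force: [-1.8, 0.8, 13.0]
opening: 0.0271
```

play_rows --targets '[[[0.002,0,0],0,0.68],[[0.004,0,0],0,0.68]]'

```text
time: 26.15
position: [0.6511, -0.0648, 0.358]
ee_rot: [-0.045, 0.706, -0.046, -0.705]
ft_force: [-3.5, 0.3, 12.9]
opening: 0.0276
```

play_rows --targets '[[[0.002,0,0],0,0.68],[[0.004,0,0],0,0.68],[[0.006,0,0],0,0.68],[[0.008,0,0],0,0.68]]'

```text
time: 26.55
position: [0.6511, -0.0648, 0.3542]
ee_rot: [-0.045, 0.707, -0.046, -0.705]
ft_force: [-3.4, 0.2, 12.9]
opening: 0.0272
```

play_rows --targets '[[[0.002,0,0],0,0.68],[[0.004,0,0],0,0.68],[[0.006,0,0],0,0.68]]'

```text
time: 26.85
position: [0.6511, -0.0648, 0.3511]
ee_rot: [-0.045, 0.707, -0.046, -0.705]
ft_force: [-4.7, 0.5, 13.1]
opening: 0.0274
```

play_rows --targets '[[[0.002,0,0],0,0.68],[[0.003,0,0],0,0.68],[[0.003,0,0],0,0.68]]'

```text
time: 27.15
position: [0.6511, -0.0648, 0.3495]
ee_rot: [-0.045, 0.706, -0.046, -0.705]
ft_force: [-2.9, 1.0, 11.7]
opening: 0.0272
```

play_rows --targets '[[[0.002,0,0],0,0.68],[[0.002,0,0],0,0.68]]'

```text
time: 27.35
position: [0.6511, -0.0648, 0.3491]
ee_rot: [-0.045, 0.707, -0.046, -0.705]
ft_force: [-4.0, 1.1, 15.6]
opening: 0.0278
```

play_rows --targets '[[[0.001,0,0],0,0.68],[[0.002,0,0],0,0.68]]'

```text
time: 27.55
position: [0.6511, -0.0648, 0.349]
ee_rot: [-0.045, 0.707, -0.046, -0.704]
ft_force: [-6.2, 1.6, 26.6]
opening: 0.0272
```

play_rows --targets '[[[0.001,0,0],0,0.68],[[0.002,0,0],0,0.68]]'

```text
time: 27.75
position: [0.6511, -0.0648, 0.3489]
ee_rot: [-0.045, 0.707, -0.046, -0.704]
ft_force: [-10.2, 1.2, 32.9]
opening: 0.0273
```

play_rows --targets '[[[-0.01,0,0],0,0.68],[[-0.05,0,0],0,0.68],[[-0.1,0,0],0,1],[[-0.1,0,0],0,1],[[-0.1,0,0],0,1]]'

```text
time: 28.25
position: [0.651, -0.0648, 0.3949]
ee_rot: [-0.046, 0.706, -0.046, -0.705]
ft_force: [0.1, 0.9, -0.3]
opening: -0.0
```

Run:
```python
from h import *
save("side","s20.png",(220,140,400,290),4)
save("top","t20.png",(250,130,390,290),3.5)
go([.48,-.04,.4])
a=np.linspace(0,2*np.pi,100)
for z in (.126,.136,.176,.186):
  for rr in ((.03,) if z<.15 else (.026,)):
    q=np.array([ (w2px("side",[.6512+rr*np.cos(t),-.0646+rr*np.sin(t),z])-[220,140])*4 for t in a]); print(z,q.min(0).round(1),q.max(0).round(1))
```

```text
pos [ 0.651  -0.0648  0.3938] jawdeg -97.4 xaxis [-0.001  0.    -1.   ] t 28.35 F [-0.1  0.6 -0.1] open -0.0001 j6 1.5
shift [-0.012  -0.0051  0.3455]
0.126 [258.5 205.4] [385.9 270.1]
0.136 [257.6 187.2] [385.6 251.4]
0.176 [262.7 116.9] [375.8 170.7]
0.186 [261.9  97.8] [375.5 151.1]
```

View pics/s20.png

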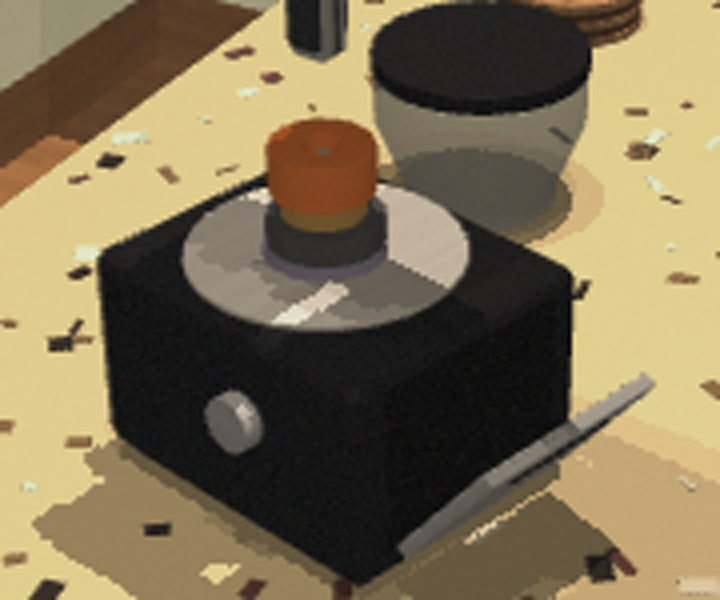

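View pics/t20.png

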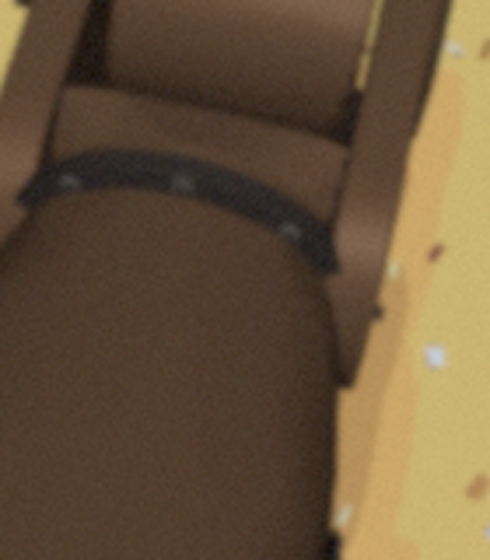

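Run:
```python
from h import *
go([.4778,-.0123,.37],np.radians(73.2))
```

```text
pos [ 0.651  -0.0648  0.3938] jawdeg -97.4 xaxis [-0.001  0.    -1.   ] t 28.35 F [-0.1  0.6 -0.1] open -0.0001 j6 1.5
shift [ 0.048  -0.0595  0.357 ]
turn norm (tool down => -) 0.1567 alt -2.843
```

play_rows --targets '[[[0,-0.01,0.08],0.05,1],[[0,-0.03,0.17],0.1,1],[[0,-0.04,0.26],0.157,1],[[0,-0.06,0.33],0.157,1],[[0.05,-0.06,0.357],0.157,1],[[0.1,-0.06,0.357],0.157,1],[[0.1,-0.06,0.357],0.157,1]]'

```text
time: 29.05
position: [0.4772, -0.0119, 0.3423]
ee_rot: [0.103, -0.698, 0.103, 0.701]
ft_force: [0.1, 0.5, -0.1]
opening: 0.0002
```

Run:
```python
from h import *
go([.4778,-.0123,.253],np.radians(73.2))
save("side","s21.png",(260,140,460,290),4)
save("wrist","w21.png")
```

```text
pos [ 0.4772 -0.0119  0.3423] jawdeg -106.81 xaxis [-0.005  0.001 -1.   ] t 29.05 F [ 0.1  0.5 -0.1] open 0.0002 j6 1.7
shift [ 0.1785  0.0003 -0.0022]
turn norm (tool down => -) -0.0002 alt 3.0
```

View pics/s21.png

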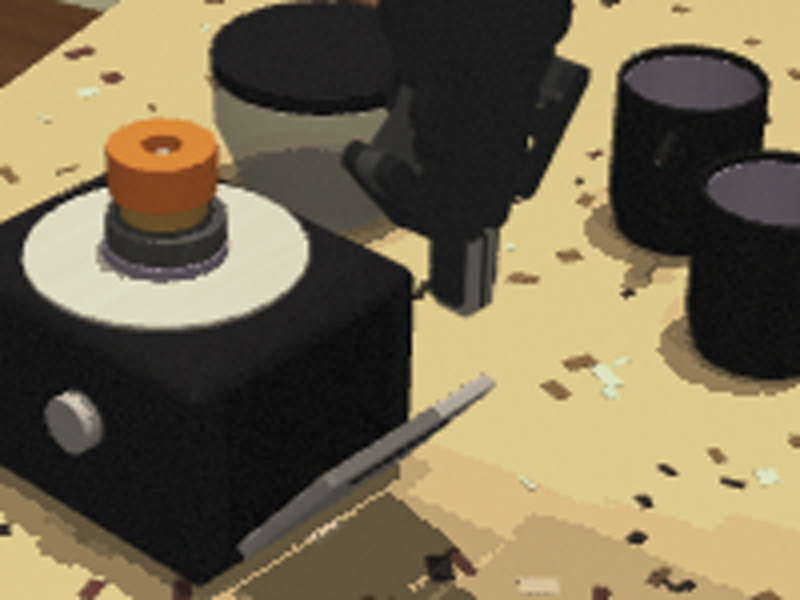

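View pics/w21.png

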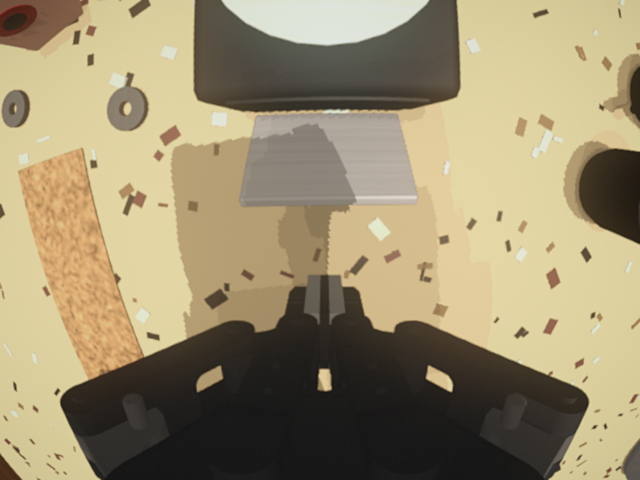

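Run:
```python
from h import *
gx=np.array([.957,-.289])
for z in (.06,.075,.09,.1):
    a,b=px2w("wrist",(240,204),z),px2w("wrist",(418,201),z); m=(a+b)/2
    d=m[:2]-np.array([.651,-.0646]); print(z,np.linalg.norm(a-b).round(4),m.round(4),"gx",(d@gx).round(4),"gy",(d@[.289,.957]).round(4))
```

```text
0.06 0.1258 [ 0.4958 -0.0205  0.06  ] gx -0.1612 gy -0.0026
0.075 0.1183 [ 0.4986 -0.0211  0.075 ] gx -0.1585 gy -0.0024
0.09 0.1109 [ 0.5013 -0.0217  0.09  ] gx -0.1557 gy -0.0022
0.1 0.1059 [ 0.5031 -0.0221  0.1   ] gx -0.1538 gy -0.0021
```

play_rows --targets '[[[0.08,0,0.002],0,1],[[0.15,0,0.002],0,1],[[0.185,0,0.002],0,1],[[0.185,0,0.002],0,1],[[0.185,0,0],0,1]]'

```text
time: 29.65
position: [0.4786, -0.0122, 0.253]
ee_rot: [-0.103, 0.7, -0.103, -0.699]
ft_force: [-0.4, -0.7, 1.3]
opening: 0.0002
```

play_rows --targets '[[[0,0,-0.012],0,1],[[0,0,-0.024],0,1],[[0,0,-0.036],0,1],[[0,0,-0.04],0,1]]'

```text
time: 30.05
position: [0.4976, -0.018, 0.2529]
ee_rot: [-0.103, 0.7, -0.103, -0.699]
ft_force: [-3.6, 1.0, 2.7]
opening: -0.0002
```

Run:
```python
from h import *
go([.5346,-.0295,.25],np.radians(73.2))
save("side","s22.png",(260,140,460,290),4)
```

```text
pos [ 0.4976 -0.018   0.2529] jawdeg -106.82 xaxis [ 0. -0. -1.] t 30.05 F [-3.6  1.   2.7] open -0.0002 j6 1.7
shift [ 0.0059  0.0006 -0.0776]
turn norm (tool down => -) -0.0004 alt 3.0
```

View pics/s22.png

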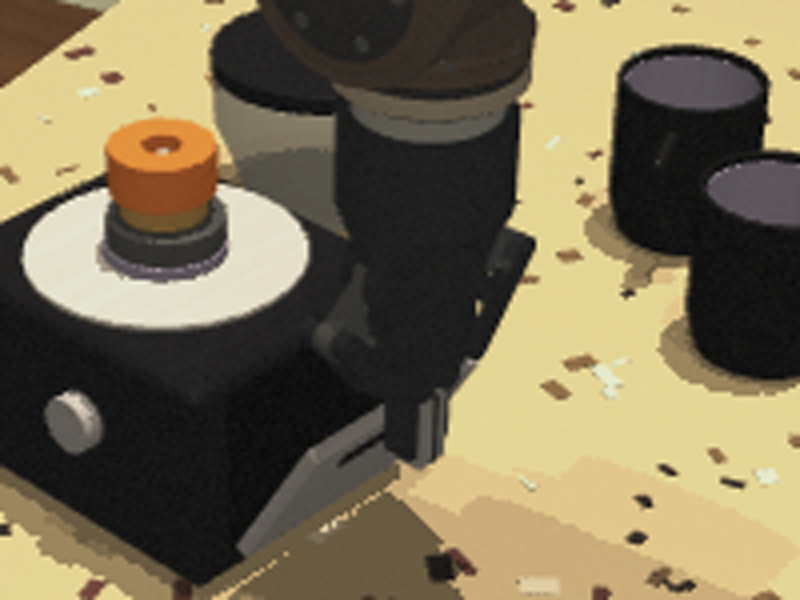

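play_rows --targets '[[[0,0,-0.012],0,1],[[0,0,-0.024],0,1],[[0,0,-0.036],0,1],[[0,0,-0.048],0,1],[[0,0,-0.06],0,1],[[0,0,-0.066],0,1],[[0,0,-0.066],0,1]]'

```text
time: 30.8
position: [0.5292, -0.0276, 0.2521]
ee_rot: [-0.103, 0.7, -0.103, -0.699]
ft_force: [-0.5, -0.3, -0.7]
opening: -0.0
```

play_rows --targets '[[[0,0,-0.004],0,1],[[0,0,-0.008],0,1]]'

```text
time: 31.0
position: [0.5325, -0.0286, 0.2522]
ee_rot: [0.103, -0.699, 0.103, 0.7]
ft_force: [-2.6, -0.2, 0.8]
opening: -0.0003
```

play_rows --targets '[[[0,0,-0.002],0,1],[[0,0,-0.004],0,1]]'

```text
time: 31.2
position: [0.5345, -0.0292, 0.2522]
ee_rot: [0.103, -0.699, 0.103, 0.7]
ft_force: [-2.0, 0.8, 1.0]
opening: 0.0008
```

play_rows --targets '[[[0,0,-0.002],0,1],[[0,0,-0.004],0,1]]'

```text
time: 31.4
position: [0.5364, -0.0297, 0.2522]
ee_rot: [-0.103, 0.7, -0.103, -0.699]
ft_force: [-2.2, 1.5, 0.3]
opening: 0.0
```

play_rows --targets '[[[0,0,-0.002],0,1],[[0,0,-0.004],0,1]]'

```text
time: 31.6
position: [0.5384, -0.0303, 0.2522]
ee_rot: [-0.103, 0.7, -0.103, -0.699]
ft_force: [-1.4, 1.0, 0.8]
opening: 0.0001
```

play_rows --targets '[[[0,0,-0.002],0,1],[[0,0,-0.004],0,1]]'

```text
time: 31.8
position: [0.5399, -0.0308, 0.2521]
ee_rot: [0.103, -0.699, 0.103, 0.7]
ft_force: [-7.5, 3.7, 7.6]
opening: 0.0001
```

Run:
```python
from h import *
go([.5346,-.0295,.25],np.radians(73.2))
save("side","s23.png",(260,140,460,290),4)
```

```text
pos [ 0.5399 -0.0308  0.2521] jawdeg -106.82 xaxis [-0.002  0.    -1.   ] t 31.8 F [-7.5  3.7  7.6] open 0.0001 j6 1.69
shift [0.0042 0.0006 0.0108]
turn norm (tool down => -) -0.0003 alt 3.0
```

View pics/s23.png

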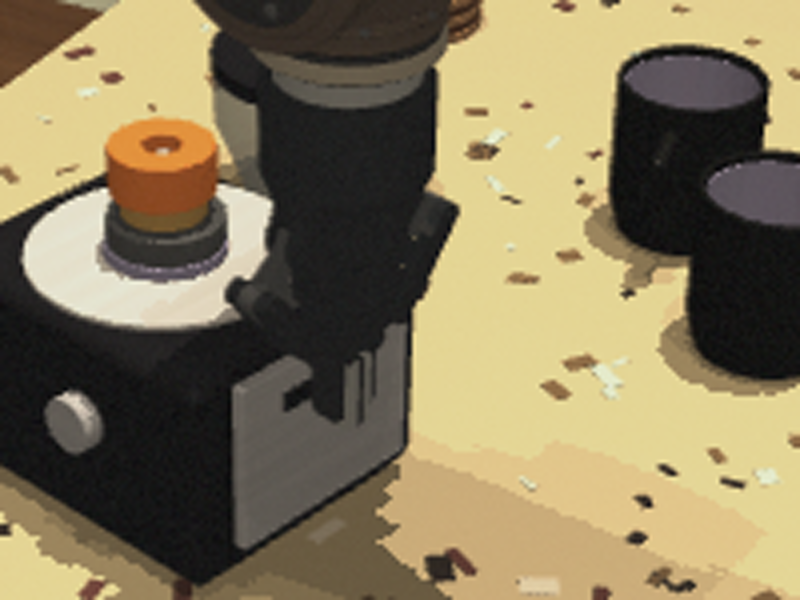

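Looks shut and the stop is felt; one small extra push to confirm, then back off.

play_rows --targets '[[[0,0,-0.002],0,1],[[0,0,-0.002],0,1]]'

```text
time: 32.05
position: [0.5402, -0.0308, 0.2521]
ee_rot: [0.103, -0.698, 0.103, 0.701]
ft_force: [-10.4, 3.5, 7.7]
opening: -0.0001
```

play_rows --targets '[[[0,0,0.02],0,1],[[0,0,0.08],0,1],[[-0.05,0,0.14],0,1],[[-0.14,0,0.14],0,1],[[-0.22,0,0.14],0,1],[[-0.22,0,0.14],0,1]]'

```text
time: 32.65
position: [0.4743, -0.0108, 0.3667]
ee_rot: [-0.103, 0.703, -0.103, -0.696]
ft_force: [-0.1, -0.2, -0.6]
opening: 0.0
```

Run:
```python
from h import *
save("side","s24.png",(180,100,480,325),2.6)
save("wrist","w24.png")
go([.5346,-.0295,.25])
```

```text
pos [ 0.4738 -0.0109  0.3628] jawdeg -106.82 xaxis [ 0.003 -0.001 -1.   ] t 32.75 F [ 0.  -0.1 -1.3] open -0.0002 j6 1.7
shift [ 0.2259  0.0006 -0.1266]
```

View pics/s24.png

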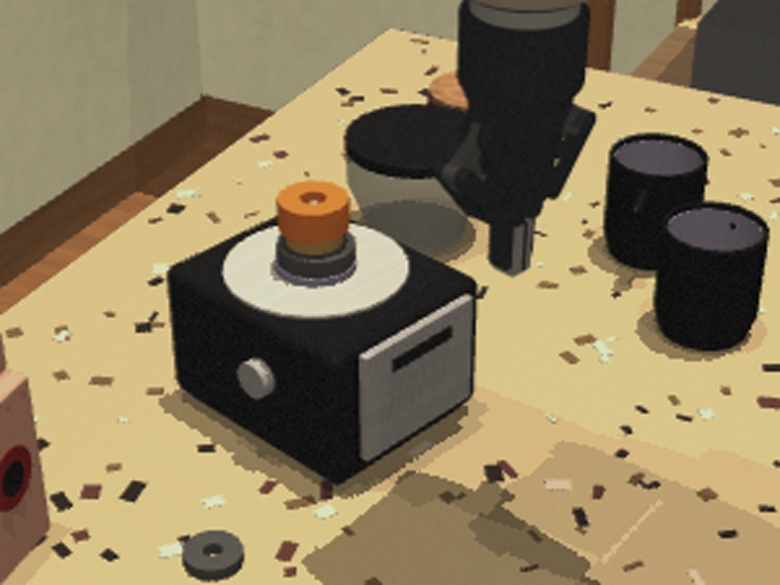

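View pics/w24.png

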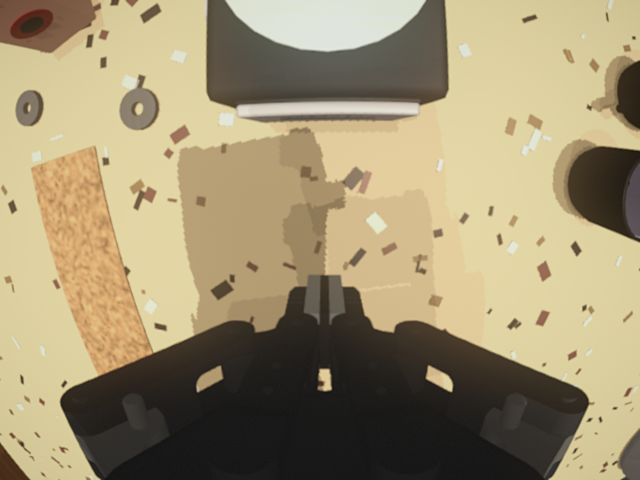

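play_rows --targets '[[[0,0,0],0,1],[[0,0,0],0,1],[[0,0,0],0,1]]'

```text
time: 33.05
position: [0.4742, -0.011, 0.3612]
ee_rot: [0.103, -0.699, 0.103, 0.7]
ft_force: [0.3, -0.9, 0.0]
opening: 0.0003
```

Run:
```python
from bench import r
s=r.state(); print(s["time"],s["joint_velocities"].round(4))
print(r.close_job())
```

```text
33.05 [ 0.0004 -0.0055 -0.0052  0.0022  0.0011  0.0027]
the job is handed in; nothing more can be done
None
```

The grinder is back together, and I handed the job in at 33 s of the 72 s allowed. The hand-in gives no verdict.

- **Rings:** I threaded the 58 mm burr from the mat, then the spacer, then the collar onto the spindle. Each was lowered until I felt contact at the expected height, then released. The two smaller burr look-alikes were not used.
- **Seat:** I pressed the stack down with the fingertips on the collar's top. It travelled about 10 mm and then stopped, with the force rising to 33 N. The side picture puts the collar's top about 176 mm up, which is right for the seat fully home.
- **Flap:** I pushed it until it stopped, at about 8 to 11 N sideways. The last pictures show it upright against the front of the grinder, with the rings stacked flat and the arm clear.
- **Mugs, carton and hopper:** the arm never touched them, and in the last pictures those in view stand where they were.
- **What disagreed:** the side and top cameras differed by about 5 mm in y, so I aligned with the wrist camera and contact instead. The top camera's view of the stack was blocked by the arm after pressing, so it confirmed nothing there.

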